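# Set out the oiled carvings in reverse order

## Robot

A 6-joint arm with a two-finger parallel gripper is mounted at the origin on the work surface. World frame = base frame: x ahead of the robot, y to its left, z up, the work surface at z = 0. Lengths are in mm, angles in rad, forces in N, time in s.
With the tool pointing down it reaches from about 375 to 975 mm from the base axis. Payload 3.8 kg.
Tool frame: the origin (TCP) lies at the very end of the fingers, on their centre line; the grasp point (between the pads) lies 19 mm behind it; x points along the fingers, y is the direction in which the jaws open and shut, and the axes are right-handed (so a half turn about x gives the same grasp; the last joint's range is limited). The gripper opens to 85 mm and grips with 20 to 120 N. Pads are 22 mm wide; open, the fingers measure 114 mm over their backs; the gripper's body (76 mm by 85 mm) begins 54 mm behind the grasp point. The pads swing forward as they close: fully open they stand 13 mm farther back than shut.
Start: joints at [1.103, 0.264, 1.604, -0, 1.274, -0.037], TCP at [281.876, 613.322, 231.28] pointing down, gripper open.
Joint ranges: [-2.63, 2.63], [-0.94, 2.18], [0.31, 2.57], [-1.31, 4.45], [0, 2.66], [-2.55, 2.55]. Speed limits (rad/s): [2.57, 2.57, 3.14, 3.14, 3.14, 3.14].

## Interface

Orientations are given as a 3x3 rotation matrix whose columns are the frame's x, y, z axes.
In Python, from bench import robot, viewer, ticket gives the robot as it stands. The module is installed in compiled form; this text tells all that it offers.
- The arm moves only by the tool jog_arm, never from a script. Its arguments are lists of equal length, an entry for each row: "gripper": the closure in counts, from 0 (fully open) to 255 (shut); "translation": the shift along the tool's x, y, z in cm, a list of three; "yaw": the turn about the tool's x in degrees. In form: {"gripper": [gripper, ...], "translation": [[tx, ty, tz], ...], "yaw": [yaw, ...]}. A call has exactly 5 rows; each row shifts and turns the pose as measured when the row begins, along the tool's axes as they then stand; what a row does not reach is not made up. A row lasts 1/10 s, in which the tool goes at most 50 mm and 8.59 degrees, less where a joint would pass 70% of its speed; a pose out of reach is approached as far as the arm can. A call with a gripper value outside its range is refused whole. The fingers move at their own pace and stop on an object; "newtons" is the grip in N (left out, the last holds). Time passes only in rows, so rows that do not move let the fingers close, or fill a call up. It gives the time, the measured TCP pose, the force and the opening at its end, in the units of the state.
- robot.observe(): the state, without advancing time (a new reading comes with each control period).
- viewer.camera(name): name is "side" or "top"; returns a dict with "image" (384x512x3 uint8, red, green, blue), "fx", "fy", "cx", "cy" (pixels), "k1" (the pictures are not rectified: a ray, as slopes to the right and down, at radius r is drawn at 1 + k1 r^2 times it, then the intrinsics apply), "rvec" (rotation vector, rad) and "tvec" (3), from world to camera coordinates, as OpenCV has them. Camera axes: x right, y down, z forward; pixel columns grow to the right and rows downward; lengths in mm; the calibration is good to about 2 mm. A picture is of the moment at which its call begins. There is no depth.
- ticket.finish_job(): hands the job in, once; it reports no verdict.
The state is a dict: "time": time; "joint_positions": joint angles; "qd": joint speeds; "joint_torque": joint torques, N m; "position": TCP position; "orientation": TCP orientation; "force": force on the tool from outside, world axes, zero at the start; "torque": the same for the moment, N m; "grip_width": finger opening in mm.
Only numpy, scipy, OpenCV 4.12 (cv2) and the standard library are available. Lean on these libraries where they do the work, as an engineer would, in place of code of your own. Each camera call takes 0.05 s, during which the arm holds its last target. There are 200 camera calls.

## Task

The four small wooden pieces have dried on the dark oiling board: move them one by one into the four cells of the pale display rack, in the reverse order, so that the piece now furthest to the left on the board ends in the rack's rightmost cell, the next in the cell beside it, and so on to the piece furthest right, which ends in the leftmost cell (left and right as seen by the robot). Each must stand upright and flat on the floor of its own cell; set them down gently, and never drop one or knock one over.

Things in the scene. Friction and masses are not known exactly. Their poses are not given: they have to be found in the camera images.
- candlestick: Mid-brown wood, loose, 0.05 to 0.14 kg; sizes in mm. Origin: centre of its underside, z up. Turned candlestick 90 tall: round foot 44 across and 7 high, thin stem 14 to 20 across, and at the top a round cup 32 across with straight sides from 64 to 90 above the underside (grip it there, centre 77) and a dark round socket in its top.
- lidded_box: Mid-brown wood, loose, 0.05 to 0.14 kg; sizes in mm. Origin: centre of its underside, z up. Squat turned round box 42 across, straight sides from 4 to 40 above the underside (grip there, centre about 28), a dark line round it, and on top a fixed lid with a small knob 14 across, 56 tall in all.
- finial: Mid-brown wood, loose, 0.05 to 0.14 kg; sizes in mm. Origin: centre of its underside, z up. Turned pointed finial 80 tall: round foot 42 across and 10 high, thin neck 16 across, a bulb 36 across with straight sides from 34 to 54 above the underside (grip it there, centre 44), then a narrowing point to 80.
- elephant: Mid-brown wood, loose, 0.05 to 0.14 kg; sizes in mm. Origin: centre of its underside, z up. Carved elephant 57 tall on a plinth 36 (own x) by 46 (own y), 8 high. Length along own y (trunk to +y, 33 from the origin), body 28 wide across own x (flat flanks), its centre 38 above the underside and 3 to -y (grip there, across own x). It starts along the row (0.15 rad), trunk left.
- oiling_board: Dark plank, fixed, in mm 90 (x) by 296 (y) and 18 high: the board where the row stands at the start. Origin: centre of its underside. Its own y axis runs along the row towards the robot's left (within 0.25 rad of world +y). Four places at y = +105, +35, -35, -105, x = 0, from left to right. It may stand on the robot's left or right.
- display_rack: Pale rack, fixed, in mm 90 (x) by 296 (y), empty, on the other side from the oiling board. Four open cells, inside 74 (x) by 64 (y), floor 15 high, wall tops 23 high. Origin: centre of its underside. Own y runs along the row to the robot's left (within 0.25 rad of world +y). Cell centres at x = 0, y = +105, +35, -35, -105, left to right.
- pad_candlestick: Grey felt-topped hard disc, sizes in mm: 54 across and 4 thick, fixed on the oiling board (its top 22 above the table), on which the candlestick stands at the start, within 3 of its centre; it keeps that piece's starting place in the row. Origin: centre of its underside. Told by the piece on it; the discs are alike.
- pad_lidded_box: Grey felt-topped hard disc, sizes in mm: 54 across and 4 thick, fixed on the oiling board (its top 22 above the table), on which the lidded box stands at the start, within 3 of its centre; it keeps that piece's starting place in the row. Origin: centre of its underside. Told by the piece on it; the discs are alike.
- pad_finial: Grey felt-topped hard disc, sizes in mm: 54 across and 4 thick, fixed on the oiling board (its top 22 above the table), on which the finial stands at the start, within 3 of its centre; it keeps that piece's starting place in the row. Origin: centre of its underside. Told by the piece on it; the discs are alike.
- pad_elephant: Grey felt-topped hard disc, sizes in mm: 54 across and 4 thick, fixed on the oiling board (its top 22 above the table), on which the elephant stands at the start, within 3 of its centre; it keeps that piece's starting place in the row. Origin: centre of its underside. Told by the piece on it; the discs are alike.
Mind the look-alikes: they are no part of the job. What is shaped like the finial but orange, pink or purple is not meant.

How it is judged (in metres and radians):
At the end, for the whole second after the job is handed in: Each piece rests upright (0.12 rad) on the floor (4 mm) of the rack cell that mirrors its start: place k from the left on the board, cell k from the right in the rack; origin within 16 mm of the cell centre along the row and 20 mm across. All released and at rest (((y of pad_candlestick in the frame of oiling_board between -0.125 and -0.085 m and y of candlestick in the frame of display_rack between 0.089 and 0.121 m) or (y of pad_candlestick in the frame of oiling_board between -0.055 and -0.015 m and y of candlestick in the frame of display_rack between 0.019 and 0.051 m) or (y of pad_candlestick in the frame of oiling_board between 0.015 and 0.055 m and y of candlestick in the frame of display_rack between -0.051 and -0.019 m) or (y of pad_candlestick in the frame of oiling_board between 0.085 and 0.125 m and y of candlestick in the frame of display_rack between -0.121 and -0.089 m)) and x of candlestick in the frame of display_rack between -0.02 and 0.02 m and z of candlestick in the frame of display_rack between 0.011 and 0.019 m and angle between each of candlestick, lidded_box, finial, elephant's own z axis and vertical below 0.12 rad and linear speed of each of candlestick, lidded_box, finial, elephant below 0.02 m/s and angular speed of each of candlestick, lidded_box, finial, elephant below 0.2 rad/s and ((y of pad_lidded_box in the frame of oiling_board between -0.125 and -0.085 m and y of lidded_box in the frame of display_rack between 0.089 and 0.121 m) or (y of pad_lidded_box in the frame of oiling_board between -0.055 and -0.015 m and y of lidded_box in the frame of display_rack between 0.019 and 0.051 m) or (y of pad_lidded_box in the frame of oiling_board between 0.015 and 0.055 m and y of lidded_box in the frame of display_rack between -0.051 and -0.019 m) or (y of pad_lidded_box in the frame of oiling_board between 0.085 and 0.125 m and y of lidded_box in the frame of display_rack between -0.121 and -0.089 m)) and x of lidded_box in the frame of display_rack between -0.02 and 0.02 m and z of lidded_box in the frame of display_rack between 0.011 and 0.019 m and ((y of pad_finial in the frame of oiling_board between -0.125 and -0.085 m and y of finial in the frame of display_rack between 0.089 and 0.121 m) or (y of pad_finial in the frame of oiling_board between -0.055 and -0.015 m and y of finial in the frame of display_rack between 0.019 and 0.051 m) or (y of pad_finial in the frame of oiling_board between 0.015 and 0.055 m and y of finial in the frame of display_rack between -0.051 and -0.019 m) or (y of pad_finial in the frame of oiling_board between 0.085 and 0.125 m and y of finial in the frame of display_rack between -0.121 and -0.089 m)) and x of finial in the frame of display_rack between -0.02 and 0.02 m and z of finial in the frame of display_rack between 0.011 and 0.019 m and ((y of pad_elephant in the frame of oiling_board between -0.125 and -0.085 m and y of elephant in the frame of display_rack between 0.089 and 0.121 m) or (y of pad_elephant in the frame of oiling_board between -0.055 and -0.015 m and y of elephant in the frame of display_rack between 0.019 and 0.051 m) or (y of pad_elephant in the frame of oiling_board between 0.015 and 0.055 m and y of elephant in the frame of display_rack between -0.051 and -0.019 m) or (y of pad_elephant in the frame of oiling_board between 0.085 and 0.125 m and y of elephant in the frame of display_rack between -0.121 and -0.089 m)) and x of elephant in the frame of display_rack between -0.02 and 0.02 m and z of elephant in the frame of display_rack between 0.011 and 0.019 m); the robot touches nothing.
It fails at once if a piece is tipped over (more than 0.7 rad) (angle between any of candlestick, lidded_box, finial, elephant's own z axis and vertical above 0.7 rad).
It fails at once if a piece is dropped or slammed onto the display rack (faster than 0.5 m/s at the rack) ((x of candlestick in the frame of display_rack between -0.045 and 0.045 m and y of candlestick in the frame of display_rack between -0.148 and 0.148 m and z of candlestick in the frame of display_rack below 0.026 m and linear speed of candlestick above 0.5 m/s) or (x of lidded_box in the frame of display_rack between -0.045 and 0.045 m and y of lidded_box in the frame of display_rack between -0.148 and 0.148 m and z of lidded_box in the frame of display_rack below 0.026 m and linear speed of lidded_box above 0.5 m/s) or (x of finial in the frame of display_rack between -0.045 and 0.045 m and y of finial in the frame of display_rack between -0.148 and 0.148 m and z of finial in the frame of display_rack below 0.026 m and linear speed of finial above 0.5 m/s) or (x of elephant in the frame of display_rack between -0.045 and 0.045 m and y of elephant in the frame of display_rack between -0.148 and 0.148 m and z of elephant in the frame of display_rack below 0.026 m and linear speed of elephant above 0.5 m/s)).
It also fails if it takes over 109 s, if anything falls off the work surface, if the arm or the gripper's body presses on something with over 40 N, if the wrist force passes 120 N, or if a joint passes its speed limit or range.

## Working session

There is one attempt and no reset: what is moved stays moved. The work goes in short steps, Python scripts to look and compute and a tool call to move; the robot and the scene stay as the last step left them, time stands still between calls to the robot, and variables do not carry over. Pictures are saved under pics/ and viewed, about 12 in all and at most 16, crops included, and the job is handed in when it is done.

Besides the shell and the picture viewer there is one more tool, called after "Request:" as name(argument=value, ...), one argument or row to a line, values as JSON. jog_arm: Moves the arm, as the interface text tells. Its arguments: {"type":"object","properties":{"gripper":{"type":"array","items":{"type":"number"}},"translation":{"type":"array","items":{"type":"array","items":{"type":"number"}}},"yaw":{"type":"array","items":{"type":"number"}},"newtons":{"type":"number"}},"required":["gripper","translation","yaw"]}

```bash
mkdir -p pics; cat > h.py <<'E'
import numpy as np, cv2
from bench import robot, viewer, ticket
def cam(n):
    c=viewer.camera(n); return c
def K(c): return np.array([[c['fx'],0,c['cx']],[0,c['fy'],c['cy']],[0,0,1.]]),np.array([c['k1'],0,0,0,0.])
def save(c,f,crop=None,s=1):
    im=c['image'][:,:,::-1]
    if crop: u0,v0,u1,v1=crop; im=im[v0:v1,u0:u1]
    cv2.imwrite('pics/'+f,cv2.resize(im,None,fx=s,fy=s,interpolation=cv2.INTER_CUBIC))
def proj(c,P):
    k,d=K(c); return cv2.projectPoints(np.array(P,float).reshape(-1,1,3),np.array(c['rvec'],float),np.array(c['tvec'],float),k,d)[0].reshape(-1,2)
def ray(c,uv,z):
    k,d=K(c); R=cv2.Rodrigues(np.array(c['rvec'],float))[0]; t=np.array(c['tvec'],float).ravel()
    x=cv2.undistortPoints(np.array(uv,float).reshape(-1,1,2),k,d).reshape(-1,2)
    D=np.c_[x,np.ones(len(x))]@R; C=-R.T@t
    return C+D*((z-C[2])/D[:,2])[:,None]
E
python3 - <<'E'
from h import *
for n in('top','side'):
    c=cam(n); save(c,n+'0.png',s=1.5); print(n,{k:np.round(c[k],4).tolist() for k in c if k!='image'})
    R=cv2.Rodrigues(np.array(c['rvec'],float))[0];print((-R.T@np.array(c['tvec'],float).ravel()))
s=robot.observe();print({k:np.round(s[k],3).tolist() for k in s})
E
```

```text
top {'fx': 497.194, 'fy': 497.194, 'cx': 252.4758, 'cy': 192.3738, 'k1': 0.0527, 'rvec': [2.1702, -2.1689, 0.111], 'tvec': [-3.32, 508.4501, 1092.3188]}
[ 395.05522825   -2.34049109 1138.25254986]
side {'fx': 376.3839, 'fy': 376.3839, 'cx': 254.8255, 'cy': 189.9349, 'k1': -0.0855, 'rvec': [2.1202, -0.3767, 0.1863], 'tvec': [-505.455, 143.4591, 864.282]}
[ 264.72048107 -781.56831824  584.91255916]
{'time': 0.1, 'joint_positions': [1.103, 0.265, 1.605, 0.0, 1.274, -0.037], 'qd': [-0.002, -0.002, -0.002, 0.0, 0.002, 0.001], 'joint_torque': [0.0, -51.671, -36.859, 0.0, 0.006, -0.0], 'position': [281.557, 612.718, 230.034], 'orientation': [[-0.001, 0.418, 0.909], [-0.002, 0.909, -0.418], [-1.0, -0.002, -0.0]], 'force': [-0.727, 0.332, 0.045], 'torque': [-0.027, 0.028, 0.029], 'grip_width': 85.398}
```

View pics/top0.png

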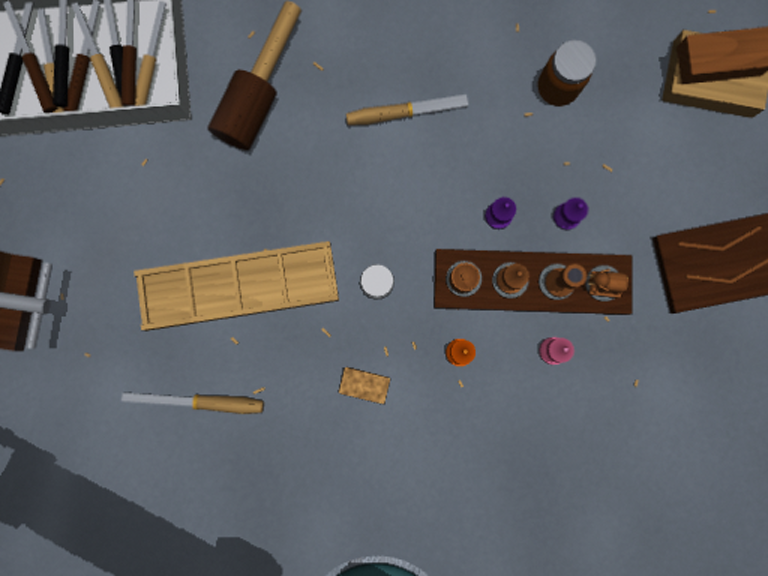

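View pics/side0.png

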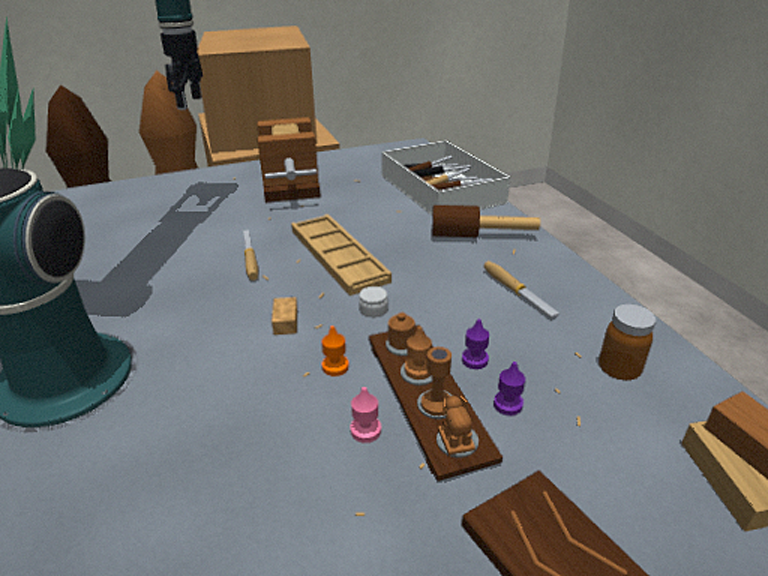

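The top view (1.5×) has x up and y to the left. The rack is at the left (about 135–338, 243–330) and the board at the right (433–632, 250–314). From left to right the pieces are lidded box (464,277), finial (513,275), candlestick (573,275) and elephant (610,282). The orange, pink and purple decoys stand around the board. I'll enlarge the crops.

```bash
python3 - <<'E'
from h import *
c=cam('top'); save(c,'brd.png',(280,155,430,220),5.3); save(c,'rack.png',(80,150,240,230),5)
E
```

```text
(no output)
```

View pics/brd.png

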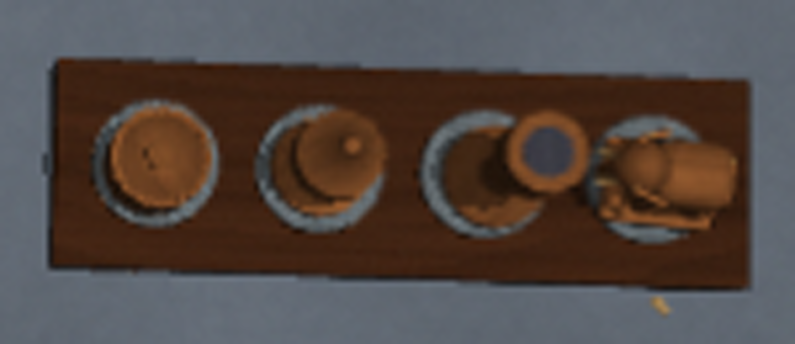

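View pics/rack.png

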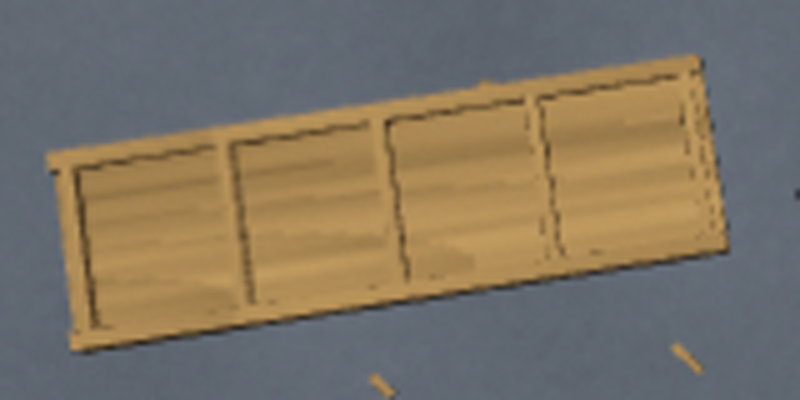

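The board crop (5.3×, origin 280,155) has corners at (57,60), (749,82), (749,290) and (52,267). The pad centres are about (156,163), (320,168), (488,174) and (652,180), and the candlestick cup top is at (547,151). The rack crop (5×, origin 80,150) has corners at (47,153), (700,57), (727,248) and (72,350).

```bash
cat > fit.py <<'E'
from h import *
c=cam('top')
B=lambda p:(np.array(p)+.5)/5.3-.5+[280,155]
Rk=lambda p:(np.array(p)+.5)/5-.5+[80,150]
def fit(P,n):
    m=P.mean(0); loc=np.array([[45,148],[45,-148],[-45,-148],[-45,148.]])
    H=P[:,:2]-m[:2]; a=np.arctan2((loc[:,0]*H[:,1]-loc[:,1]*H[:,0]).sum(),(loc*H).sum())
    R=np.array([[np.cos(a),-np.sin(a)],[np.sin(a),np.cos(a)]])
    print(n,m.round(1),'yaw',a.round(4),'resid',(H-loc@R.T).round(1).tolist())
    cc=[m[:2]+R@[0,y] for y in(105,35,-35,-105)]
    print(np.round(cc,1).tolist()); return a,cc
b=fit(ray(c,B([(57,60),(749,82),(749,290),(52,267)]),18),'board')
r=fit(ray(c,Rk([(47,153),(700,57),(727,248),(72,350)]),23),'rack')
print('pads',ray(c,B([(156,163),(320,168),(488,174),(652,180)]),22).round(1).tolist())
for n,p,z in(('box',(160,156),62),('bulb',(341,153),76-4),('cup',(547,151),112),('eleph body',(685,172),75)): print(n,ray(c,B([p]),z).round(1))
E
python3 fit.py
```

```text
board [ 520.5 -235.2   18. ] yaw -0.0323 resid [[-0.4, -0.5], [-0.5, 0.5], [0.5, 0.6], [0.4, -0.7]]
[[523.9, -130.2], [521.6, -200.2], [519.4, -270.1], [517.1, -340.1]]
rack [514.2 211.3  23. ] yaw 0.1527 resid [[-0.2, -0.0], [-1.0, -0.2], [1.0, 0.7], [0.2, -0.4]]
[[498.3, 315.0], [508.9, 245.9], [519.6, 176.7], [530.2, 107.5]]
pads [[524.9, -130.7, 22.0], [522.8, -200.4, 22.0], [520.2, -271.5, 22.0], [517.7, -340.6, 22.0]]
box [[ 523.1 -127.8   62. ]]
bulb [[ 523.2 -200.2   72. ]]
cup [[ 519.2 -272.9  112. ]]
eleph body [[ 515.1 -337.8   75. ]]
```

```bash
python3 - <<'E'
from h import *
c=cam('side'); save(c,'sbrd.png',(240,200,340,320),5); c=cam('top'); save(c,'el.png',(385,170,430,206),16)
E
```

```text
(no output)
```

View pics/sbrd.png

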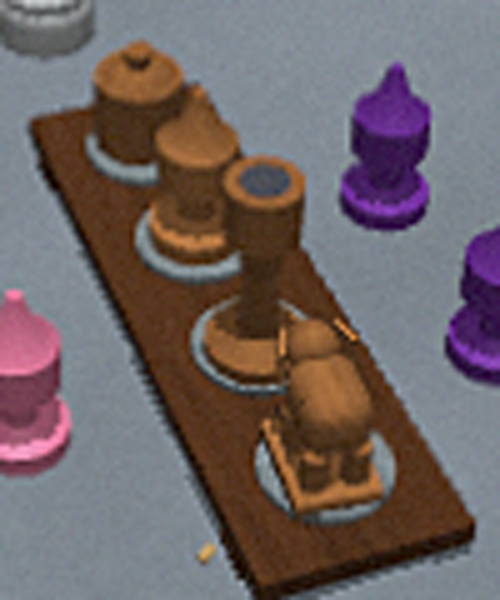

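View pics/el.png

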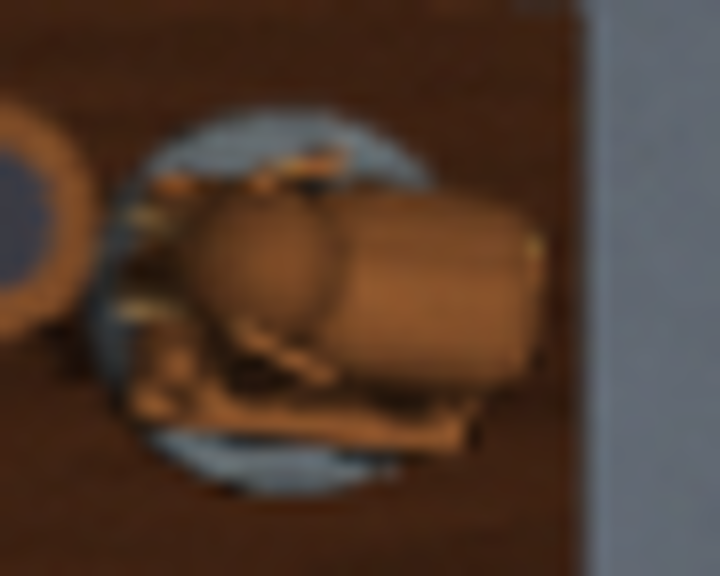

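The elephant's near plinth edge runs (200,402)→(462,425) in the 16× crop, a slope of about 0.09. That puts its yaw near −0.08 rad, with the trunk to the left. The side view agrees on order, left to right: box, finial, candlestick, elephant. Next I'll plan the moves.

```bash
cat > plan.py <<'E'
import sys,numpy as np
from bench import robot
# usage: plan.py x y z yawdeg [maxstep_mm] ; prints rows in cm/deg per row
def state():
    s=robot.observe(); p=np.array(s['position'],float); R=np.array(s['orientation'],float)
    return s,p,np.degrees(np.arctan2(R[1,1],R[0,1]))
if __name__=='__main__':
    s,p,th=state(); a=[float(v) for v in sys.argv[1:]]; step=a[4] if len(a)>4 else 45
    d=np.array(a[:3])-p; dy=th-a[3]   # +tool yaw lowers angle
    n=max(1,int(np.ceil(max(np.linalg.norm(d)/step,abs(dy)/8.4)))); n5=-(-n//5)*5
    print('t',round(s['time'],2),'p',p.round(1),'th',round(th,2),'w',round(s['grip_width'],1),'F',np.round(s['force'],1),'d',d.round(1),'rows',n5)
    T=[];Y=[]
    for k in range(n5):
        t=np.radians(th-dy*k/n5); e=d/n5/10
        T.append([round(-e[2],2),round(e[0]*np.cos(t)+e[1]*np.sin(t),2),round(e[0]*np.sin(t)-e[1]*np.cos(t),2)]); Y.append(round(dy/n5,1))
    for i in range(0,n5,5): print(T[i:i+5],Y[i:i+5])
E
python3 plan.py 523.5 -129 200 -2
python3 - <<'E'
from h import *
c=cam('top')
# decoys: foot-ish centres from the 1.5x picture, at z 44
for n,p in(('orange',(461,352)),('pink',(557,350)),('purp1',(502,211)),('purp2',(572,212))): print(n,ray(c,[np.array(p)/1.5],40).round(0))
E
```

```text
t 0.3 p [281.8 613.1 230.8] th 65.31 w 85.0 F [ 0.1  0.3 -0.3] d [ 241.7 -742.1  -30.8] rows 20
[[np.float64(0.15), np.float64(-2.87), np.float64(2.65)], [np.float64(0.15), np.float64(-2.71), np.float64(2.81)], [np.float64(0.15), np.float64(-2.54), np.float64(2.97)], [np.float64(0.15), np.float64(-2.36), np.float64(3.11)], [np.float64(0.15), np.float64(-2.17), np.float64(3.24)]] [np.float64(3.4), np.float64(3.4), np.float64(3.4), np.float64(3.4), np.float64(3.4)]
[[np.float64(0.15), np.float64(-1.98), np.float64(3.36)], [np.float64(0.15), np.float64(-1.78), np.float64(3.47)], [np.float64(0.15), np.float64(-1.57), np.float64(3.57)], [np.float64(0.15), np.float64(-1.36), np.float64(3.66)], [np.float64(0.15), np.float64(-1.14), np.float64(3.73)]] [np.float64(3.4), np.float64(3.4), np.float64(3.4), np.float64(3.4), np.float64(3.4)]
[[np.float64(0.15), np.float64(-0.92), np.float64(3.79)], [np.float64(0.15), np.float64(-0.69), np.float64(3.84)], [np.float64(0.15), np.float64(-0.47), np.float64(3.87)], [np.float64(0.15), np.float64(-0.24), np.float64(3.89)], [np.float64(0.15), np.float64(-0.01), np.float64(3.9)]] [np.float64(3.4), np.float64(3.4), np.float64(3.4), np.float64(3.4), np.float64(3.4)]
[[np.float64(0.15), np.float64(0.22), np.float64(3.9)], [np.float64(0.15), np.float64(0.45), np.float64(3.88)], [np.float64(0.15), np.float64(0.67), np.float64(3.84)], [np.float64(0.15), np.float64(0.9), np.float64(3.8)], [np.float64(0.15), np.float64(1.12), np.float64(3.74)]] [np.float64(3.4), np.float64(3.4), np.float64(3.4), np.float64(3.4), np.float64(3.4)]
orange [[ 414. -124.   40.]]
pink [[ 417. -264.   40.]]
purp1 [[ 624. -187.   40.]]
purp2 [[ 622. -291.   40.]]
```

```bash
sed -i 's/round(-e\[2\],2),round(\(.*\),2),round(\(.*\),2)\]/*np.round([-e[2],\1,\2],2).tolist()]/; s/Y.append(round(dy\/n5,1))/Y.append(float(round(dy\/n5,1)))/' plan.py; python3 plan.py 523.5 -129 200 -2 | head -3
```

```text
t 0.35 p [281.8 613.2 230.9] th 65.32 w 85.5 F [0.3 1.  0.3] d [ 241.7 -742.2  -30.9] rows 20
[[0.15, -2.87, 2.65], [0.15, -2.71, 2.81], [0.15, -2.54, 2.97], [0.15, -2.36, 3.11], [0.15, -2.17, 3.24]] [3.4, 3.4, 3.4, 3.4, 3.4]
[[0.15, -1.98, 3.36], [0.15, -1.78, 3.47], [0.15, -1.57, 3.57], [0.15, -1.36, 3.66], [0.15, -1.14, 3.73]] [3.4, 3.4, 3.4, 3.4, 3.4]
```

Request:
jog_arm(
  gripper=[60, 60, 60, 60, 60],
  translation=[
    [0.15, -2.9, 2.65],
    [0.15, -2.7, 2.8],
    [0.15, -2.55, 2.95],
    [0.15, -2.35, 3.1],
    [0.15, -2.15, 3.25],
  ],
  yaw=[3.4, 3.4, 3.4, 3.4, 3.4],
  newtons=40,
)

```text
time: 0.85
position: [341.3, 426.6, 222.4]
orientation: [[0.0, 0.668, 0.744], [0.002, 0.744, -0.668], [-1.0, 0.002, -0.001]]
force: [0.9, -0.4, 0.2]
grip_width: 65.1
```

Request:
jog_arm(
  gripper=[60, 60, 60, 60, 60],
  translation=[
    [0.15, -2.0, 3.35],
    [0.15, -1.8, 3.45],
    [0.15, -1.55, 3.55],
    [0.15, -1.35, 3.65],
    [0.15, -1.15, 3.75],
  ],
  yaw=[3.4, 3.4, 3.4, 3.4, 3.4],
)

```text
time: 1.35
position: [400.1, 233.1, 215.3]
orientation: [[0.004, 0.862, 0.507], [0.004, 0.507, -0.862], [-1.0, 0.005, -0.001]]
force: [1.0, -1.1, 0.9]
grip_width: 65.3
```

```bash
python3 plan.py 523.5 -129 170 -2
```

```text
t 1.35 p [400.1 233.1 215.3] th 30.49 w 65.3 F [ 1.  -1.1  0.9] d [ 123.4 -362.1  -45.3] rows 10
[[0.45, -0.77, 3.75], [0.45, -0.56, 3.78], [0.45, -0.34, 3.81], [0.45, -0.13, 3.82], [0.45, 0.09, 3.82]] [3.2, 3.2, 3.2, 3.2, 3.2]
[[0.45, 0.31, 3.81], [0.45, 0.52, 3.79], [0.45, 0.73, 3.75], [0.45, 0.95, 3.71], [0.45, 1.15, 3.65]] [3.2, 3.2, 3.2, 3.2, 3.2]
```

Request:
jog_arm(
  gripper=[60, 60, 60, 60, 60],
  translation=[
    [0.45, -0.75, 3.75],
    [0.45, -0.55, 3.8],
    [0.45, -0.35, 3.8],
    [0.45, -0.15, 3.8],
    [0.45, 0.1, 3.8],
  ],
  yaw=[3.2, 3.2, 3.2, 3.2, 3.2],
)

```text
time: 1.85
position: [463.5, 44.9, 194.2]
orientation: [[0.011, 0.971, 0.239], [0.005, 0.239, -0.971], [-1.0, 0.012, -0.003]]
force: [-0.2, 0.7, 0.8]
grip_width: 65.0
```

Request:
jog_arm(
  gripper=[60, 60, 60, 60, 60],
  translation=[
    [0.45, 0.3, 3.8],
    [0.45, 0.5, 3.8],
    [0.45, 0.75, 3.75],
    [0.45, 0.95, 3.7],
    [0.45, 1.15, 3.65],
  ],
  yaw=[3.2, 3.2, 3.2, 3.2, 3.2],
)

```text
time: 2.35
position: [525.3, -145.1, 172.3]
orientation: [[0.015, 0.999, -0.051], [0.005, -0.051, -0.999], [-1.0, 0.015, -0.006]]
force: [0.6, 1.3, 0.4]
grip_width: 65.3
```

```bash
python3 plan.py 523.5 -129 110 -2; python3 plan.py 523.5 -129 34 -2 16
```

```text
t 2.35 p [ 525.3 -145.1  172.3] th -2.94 w 65.3 F [0.6 1.3 0.4] d [ -1.8  16.1 -62.3] rows 5
[[1.25, -0.05, -0.32], [1.25, -0.05, -0.32], [1.25, -0.05, -0.32], [1.25, -0.05, -0.32], [1.25, -0.05, -0.32]] [-0.2, -0.2, -0.2, -0.2, -0.2]
t 2.35 p [ 525.3 -145.1  172.3] th -2.94 w 65.3 F [0.6 1.3 0.4] d [  -1.8   16.1 -138.3] rows 10
[[1.38, -0.03, -0.16], [1.38, -0.03, -0.16], [1.38, -0.03, -0.16], [1.38, -0.02, -0.16], [1.38, -0.02, -0.16]] [-0.1, -0.1, -0.1, -0.1, -0.1]
[[1.38, -0.02, -0.16], [1.38, -0.02, -0.16], [1.38, -0.02, -0.16], [1.38, -0.02, -0.16], [1.38, -0.02, -0.16]] [-0.1, -0.1, -0.1, -0.1, -0.1]
```

Request:
jog_arm(
  gripper=[60, 60, 60, 60, 60],
  translation=[
    [1.2, 0, -0.5],
    [1.5, 0, -0.5],
    [1.5, -0.1, -0.4],
    [1.2, -0.1, -0.2],
    [0.6, 0, 0],
  ],
  yaw=[-0.2, -0.2, -0.2, -0.2, -0.2],
)

```text
time: 2.85
position: [527.0, -133.4, 110.8]
orientation: [[0.019, 0.999, -0.04], [0.003, -0.041, -0.999], [-1.0, 0.018, -0.004]]
force: [-0.7, 0.1, 0.1]
grip_width: 65.3
```

```bash
python3 plan.py 523.5 -129 34 -2 20; python3 - <<'E'
from h import *
print(np.array(robot.observe()['orientation']).round(3).tolist())
c=cam('top'); save(c,'g1.png',(260,130,400,235),5.5)
c2=cam('side'); save(c2,'g1s.png',(230,160,340,270),5)
E
```

```text
t 2.85 p [ 527.  -133.4  110.8] th -2.32 w 65.3 F [-0.7  0.1  0.1] d [ -3.5   4.4 -76.8] rows 5
[[1.54, -0.07, -0.08], [1.54, -0.07, -0.08], [1.54, -0.07, -0.08], [1.54, -0.07, -0.08], [1.54, -0.07, -0.08]] [-0.1, -0.1, -0.1, -0.1, -0.1]
[[0.019, 0.999, -0.04], [0.003, -0.041, -0.999], [-1.0, 0.018, -0.004]]
```

View pics/g1s.png

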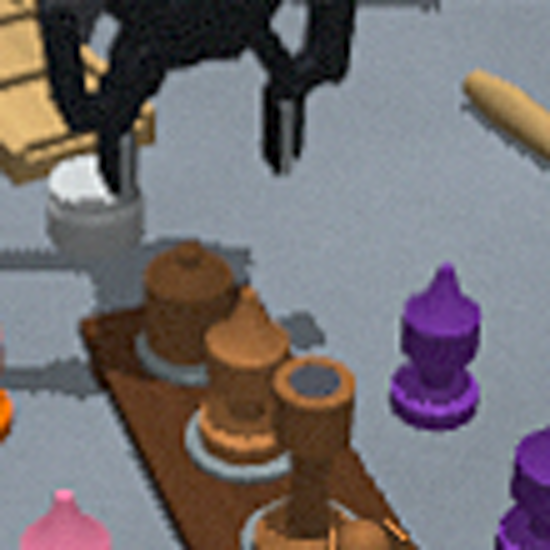

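The side view shows the fingers, at (120,190) and (285,165), straddling the box in x, with its neighbours clear.

```bash
cat > plan.py <<'E'
import sys,numpy as np
from scipy.spatial.transform import Rotation as Ro
from bench import robot
# plan.py x y z yawdeg [maxstep_mm]: rows (cm, deg) in tool axes; jaw axis y at yawdeg in the world
a=[float(v) for v in sys.argv[1:]]; step=a[4] if len(a)>4 else 42
s=robot.observe(); p=np.array(s['position'],float); R=np.array(s['orientation'],float)
th=np.degrees(np.arctan2(R[1,1],R[0,1])); d=np.array(a[:3])-p; dy=th-a[3]
n=max(np.linalg.norm(d)/step,abs(dy)/8.4); n=-(-int(np.ceil(n))//5)*5 or 5
print('t',round(s['time'],2),'p',p.round(1),'th',round(th,2),'tilt',R[:2,0].round(3),'w',round(s['grip_width'],1),'F',np.round(s['force'],1),'d',d.round(1),'yaw/row',round(dy/n,2))
T=[np.round((R@Ro.from_euler('x',dy*k/n,degrees=True).as_matrix()).T@d/n/10,2).tolist() for k in range(n)]
for i in range(0,n,5): print(T[i:i+5])
E
python3 plan.py 523.5 -129 30 -2 20
```

```text
t 2.95 p [ 526.9 -133.5  111. ] th -2.33 tilt [0.018 0.003] w 65.1 F [ 0.1 -0.5  0.5] d [ -3.4   4.5 -81. ] yaw/row -0.07
[[1.62, -0.1, -0.08], [1.62, -0.1, -0.08], [1.62, -0.1, -0.08], [1.62, -0.1, -0.08], [1.62, -0.1, -0.08]]
```

Request:
jog_arm(
  gripper=[60, 60, 60, 60, 60],
  translation=[
    [1.0, -0.1, -0.1],
    [1.5, -0.1, -0.1],
    [2.0, -0.1, -0.1],
    [1.8, -0.1, -0.1],
    [1.2, -0.1, 0],
  ],
  yaw=[0, 0, 0, 0, 0],
)

```text
time: 3.45
position: [528.7, -129.7, 37.9]
orientation: [[0.03, 0.999, -0.039], [-0.0, -0.039, -0.999], [-1.0, 0.03, -0.001]]
force: [-0.8, 0.3, -0.4]
grip_width: 65.2
```

```bash
python3 plan.py 523.5 -129 30 -2 20
```

```text
t 3.45 p [ 528.7 -129.7   37.9] th -2.25 tilt [ 0.03 -0.  ] w 65.2 F [-0.8  0.3 -0.4] d [-5.2  0.7 -7.9] yaw/row -0.05
[[0.16, -0.11, -0.01], [0.16, -0.11, -0.01], [0.16, -0.11, -0.01], [0.16, -0.11, -0.01], [0.16, -0.11, -0.01]]
```

Request:
jog_arm(
  gripper=[60, 60, 60, 60, 60],
  translation=[
    [0.3, -0.2, 0],
    [0.3, -0.2, 0],
    [0.2, -0.1, 0],
    [0.1, -0.1, 0],
    [0, 0, 0],
  ],
  yaw=[0, 0, 0, 0, 0],
)

```text
time: 3.95
position: [522.7, -129.5, 28.3]
orientation: [[0.03, 0.999, -0.039], [-0.0, -0.039, -0.999], [-1.0, 0.03, -0.001]]
force: [-0.6, 0.1, -0.1]
grip_width: 65.4
```

Request:
jog_arm(
  gripper=[110, 160, 200, 200, 200],
  translation=[
    [0, 0, 0],
    [0, 0, 0],
    [0, 0, 0],
    [0, 0, 0],
    [0, 0, 0],
  ],
  yaw=[0, 0, 0, 0, 0],
  newtons=40,
)

```text
time: 4.45
position: [523.8, -129.9, 30.1]
orientation: [[0.033, 0.999, -0.039], [-0.001, -0.039, -0.999], [-0.999, 0.033, -0.0]]
force: [0.2, -0.3, -2.0]
grip_width: 41.0
```

```bash
python3 plan.py 523.5 -129 110 -2 20
```

```text
t 4.45 p [ 523.8 -129.9   30.1] th -2.25 tilt [ 0.033 -0.001] w 41.0 F [ 0.2 -0.3 -2. ] d [-0.3  0.9 79.9] yaw/row -0.05
[[-1.6, 0.04, -0.02], [-1.6, 0.04, -0.02], [-1.6, 0.04, -0.02], [-1.6, 0.04, -0.02], [-1.6, 0.04, -0.02]]
```

Request:
jog_arm(
  gripper=[200, 200, 200, 200, 200],
  translation=[
    [-0.6, 0, 0],
    [-1.2, 0, 0],
    [-1.8, 0, 0],
    [-2.0, 0, 0],
    [-2.0, 0, 0],
  ],
  yaw=[0, 0, 0, 0, 0],
)

```text
time: 4.95
position: [518.0, -128.8, 106.9]
orientation: [[0.024, 0.999, -0.039], [0.001, -0.039, -0.999], [-1.0, 0.024, -0.002]]
force: [0.5, 0.0, -1.4]
grip_width: 41.2
```

```bash
python3 plan.py 530 107.5 90 8.75 30
```

```text
t 4.95 p [ 518.  -128.8  106.9] th -2.25 tilt [0.024 0.001] w 41.2 F [ 0.5  0.  -1.4] d [ 12.  236.3 -16.9] yaw/row -1.1
[[0.18, 0.02, -2.37], [0.18, 0.07, -2.36], [0.18, 0.11, -2.36], [0.18, 0.16, -2.36], [0.18, 0.2, -2.36]]
[[0.18, 0.25, -2.35], [0.18, 0.3, -2.35], [0.18, 0.34, -2.34], [0.18, 0.39, -2.33], [0.18, 0.43, -2.33]]
```

Request:
jog_arm(
  gripper=[200, 200, 200, 200, 200],
  translation=[
    [0, 0, -1.2],
    [0, 0.1, -2.4],
    [0.1, 0.1, -3.0],
    [0.1, 0.2, -3.0],
    [0.1, 0.2, -3.0],
  ],
  yaw=[-1.1, -1.1, -1.1, -1.1, -1.1],
)

```text
time: 5.45
position: [526.5, -0.5, 109.2]
orientation: [[0.035, 0.998, 0.057], [-0.001, 0.057, -0.998], [-0.999, 0.035, 0.003]]
force: [0.7, 0.2, -1.4]
grip_width: 41.0
```

Request:
jog_arm(
  gripper=[200, 200, 200, 200, 200],
  translation=[
    [0.1, 0.3, -3.0],
    [0.1, 0.4, -3.0],
    [0.1, 0.4, -2.4],
    [0.1, 0.4, -1.5],
    [0.1, 0.3, -0.6],
  ],
  yaw=[-1.1, -1.1, -1.1, -1.1, -1.1],
)

```text
time: 5.95
position: [531.1, 116.9, 101.5]
orientation: [[0.031, 0.986, 0.164], [0.001, 0.165, -0.986], [-1.0, 0.031, 0.004]]
force: [0.6, -1.1, -1.0]
grip_width: 41.0
```

```bash
python3 plan.py 530 107.5 60 8.75 30; python3 - <<'E'
from h import *
c=cam('side'); save(c,'p1s.png',(190,130,300,230),5)
E
```

```text
t 5.95 p [531.1 116.9 101.5] th 9.47 tilt [0.031 0.001] w 41.0 F [ 0.6 -1.1 -1. ] d [ -1.1  -9.4 -41.5] yaw/row 0.14
[[0.83, -0.08, 0.18], [0.83, -0.08, 0.18], [0.83, -0.08, 0.18], [0.83, -0.08, 0.18], [0.83, -0.08, 0.18]]
```

View pics/p1s.png

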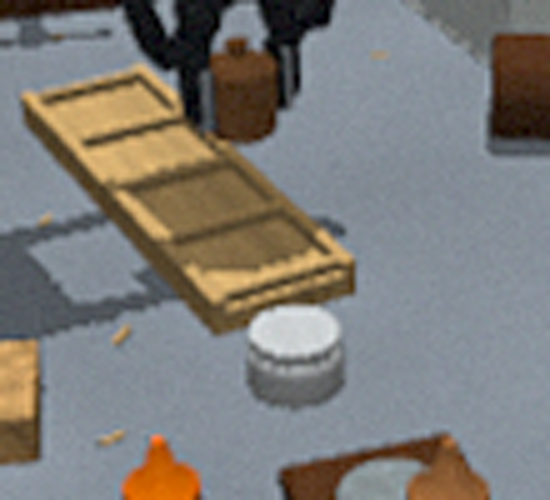

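The box is held upright over the rack (crop 240,95), clear of the white jar. Now I'll lower it.

Request:
jog_arm(
  gripper=[200, 200, 200, 200, 200],
  translation=[
    [0.8, -0.1, 0.3],
    [1.2, -0.1, 0.3],
    [1.4, -0.1, 0.2],
    [1.2, -0.1, 0.1],
    [0.7, -0.1, 0],
  ],
  yaw=[0.1, 0.1, 0.1, 0.1, 0.1],
)

```text
time: 6.5
position: [528.6, 104.3, 43.4]
orientation: [[0.03, 0.988, 0.154], [0.0, 0.154, -0.988], [-1.0, 0.03, 0.004]]
force: [0.0, -0.3, -1.0]
grip_width: 41.2
```

```bash
python3 plan.py 530 107.5 25 8.75 30
```

```text
t 6.5 p [528.6 104.3  43.4] th 8.85 tilt [0.03 0.  ] w 41.2 F [ 0.  -0.3 -1. ] d [  1.4   3.2 -18.4] yaw/row 0.02
[[0.37, 0.03, -0.06], [0.37, 0.03, -0.06], [0.37, 0.03, -0.06], [0.37, 0.03, -0.06], [0.37, 0.03, -0.06]]
```

Request:
jog_arm(
  gripper=[200, 200, 200, 200, 200],
  translation=[
    [0.4, 0.05, -0.1],
    [0.5, 0.05, -0.1],
    [0.4, 0.05, -0.1],
    [0.3, 0, 0],
    [0.1, 0, 0],
  ],
  yaw=[0, 0, 0, 0, 0],
)

```text
time: 7.0
position: [529.1, 106.7, 23.1]
orientation: [[0.027, 0.988, 0.152], [-0.0, 0.152, -0.988], [-1.0, 0.027, 0.004]]
force: [0.7, -1.0, -1.0]
grip_width: 41.1
```

Request:
jog_arm(
  gripper=[200, 200, 200, 200, 200],
  translation=[
    [0, 0, 0],
    [0, 0, 0],
    [0, 0, 0],
    [0, 0, 0],
    [0, 0, 0],
  ],
  yaw=[0, 0, 0, 0, 0],
)

```text
time: 7.5
position: [530.4, 107.2, 24.4]
orientation: [[0.03, 0.988, 0.152], [0.0, 0.152, -0.988], [-1.0, 0.03, 0.004]]
force: [0.2, -0.4, -1.5]
grip_width: 41.2
```

Request:
jog_arm(
  gripper=[200, 200, 200, 200, 200],
  translation=[
    [0.12, 0, 0],
    [0.12, 0, 0],
    [0.12, 0, 0],
    [0.12, 0, 0],
    [0.0, 0, 0],
  ],
  yaw=[0, 0, 0, 0, 0],
)

```text
time: 8.0
position: [531.1, 107.3, 23.1]
orientation: [[0.03, 0.988, 0.152], [0.0, 0.152, -0.988], [-1.0, 0.029, 0.004]]
force: [0.1, 0.2, -1.4]
grip_width: 41.0
```

Request:
jog_arm(
  gripper=[200, 200, 200, 200, 200],
  translation=[
    [0.15, 0, 0],
    [0.2, 0, 0],
    [0.2, 0, 0],
    [0.2, 0, 0],
    [0.1, 0, 0],
  ],
  yaw=[0, 0, 0, 0, 0],
)

```text
time: 8.5
position: [531.5, 107.3, 22.6]
orientation: [[0.027, 0.988, 0.152], [-0.0, 0.152, -0.988], [-1.0, 0.026, 0.004]]
force: [-3.2, -0.5, 3.6]
grip_width: 41.3
```

It has touched down, with Fz going from −1.4 to +3.6 N. Release and lift.

Request:
jog_arm(
  gripper=[150, 100, 60, 60, 60],
  translation=[
    [0, 0, 0],
    [0, 0, 0],
    [0, 0, 0],
    [0, 0, 0],
    [-0.2, 0, 0],
  ],
  yaw=[0, 0, 0, 0, 0],
)

```text
time: 9.0
position: [531.7, 107.2, 23.9]
orientation: [[0.027, 0.988, 0.152], [-0.0, 0.152, -0.988], [-1.0, 0.027, 0.004]]
force: [0.9, 0.2, -0.2]
grip_width: 65.4
```

Request:
jog_arm(
  gripper=[60, 60, 60, 60, 60],
  translation=[
    [-1.0, 0, 0],
    [-1.8, 0, 0],
    [-2.5, 0, 0],
    [-2.5, 0, 0],
    [-2.5, 0, 0],
  ],
  yaw=[0, 0, 0, 0, 0],
)

```text
time: 9.5
position: [525.2, 106.7, 127.8]
orientation: [[0.018, 0.988, 0.152], [-0.002, 0.152, -0.988], [-1.0, 0.017, 0.005]]
force: [0.3, 0.0, 0.2]
grip_width: 65.3
```

```bash
python3 plan.py 523 -200.3 140 -2 32
```

```text
t 9.5 p [525.2 106.7 127.8] th 8.75 tilt [ 0.018 -0.002] w 65.3 F [0.3 0.  0.2] d [  -2.2 -307.    12.2] yaw/row 1.08
[[-0.12, -0.49, 3.03], [-0.12, -0.43, 3.04], [-0.12, -0.37, 3.05], [-0.12, -0.32, 3.05], [-0.12, -0.26, 3.06]]
[[-0.12, -0.2, 3.06], [-0.12, -0.14, 3.07], [-0.12, -0.09, 3.07], [-0.12, -0.03, 3.07], [-0.12, 0.03, 3.07]]
```

Request:
jog_arm(
  gripper=[60, 60, 60, 60, 60],
  translation=[
    [-0.2, -0.5, 2.0],
    [-0.1, -0.45, 3.4],
    [-0.1, -0.4, 3.6],
    [0, -0.3, 3.7],
    [0, -0.3, 3.7],
  ],
  yaw=[1.1, 1.1, 1.1, 1.1, 1.1],
)

```text
time: 10.0
position: [529.9, -58.7, 143.6]
orientation: [[0.036, 0.997, 0.062], [0.001, 0.062, -0.998], [-0.999, 0.036, 0.002]]
force: [1.0, -0.3, -0.7]
grip_width: 65.2
```

Request:
jog_arm(
  gripper=[60, 60, 60, 60, 60],
  translation=[
    [0, -0.2, 3.7],
    [0, -0.2, 3.6],
    [0, -0.1, 3.0],
    [0, 0, 1.8],
    [0, 0, 0.7],
  ],
  yaw=[1.1, 1.1, 1.1, 1.0, 0.8],
)

```text
time: 10.5
position: [529.6, -196.3, 148.9]
orientation: [[0.042, 0.998, -0.035], [-0.003, -0.035, -0.999], [-0.999, 0.042, 0.001]]
force: [-0.2, 0.4, 0.1]
grip_width: 65.3
```

```bash
python3 plan.py 523 -200.3 46 -2 22
```

```text
t 10.5 p [ 529.6 -196.3  148.9] th -2.01 tilt [ 0.042 -0.003] w 65.3 F [-0.2  0.4  0.1] d [  -6.6   -4.  -102.9] yaw/row -0.0
[[2.05, -0.22, 0.08], [2.05, -0.22, 0.08], [2.05, -0.22, 0.08], [2.05, -0.22, 0.08], [2.05, -0.22, 0.08]]
```

Request:
jog_arm(
  gripper=[60, 60, 60, 60, 60],
  translation=[
    [-1.0, 0, 0],
    [-1.0, 0, 0],
    [-1.0, 0, 0],
    [-1.0, 0, 0],
    [-1.0, 0, 0],
  ],
  yaw=[0, 0, 0, 0, 0],
)

```text
time: 11.0
position: [527.0, -193.4, 203.3]
orientation: [[0.041, 0.999, -0.033], [-0.001, -0.033, -0.999], [-0.999, 0.041, -0.0]]
force: [0.4, -0.0, -0.2]
grip_width: 65.6
```

Request:
jog_arm(
  gripper=[60, 60, 60, 60, 60],
  translation=[
    [0, 0, 0],
    [0, 0, 0],
    [0, 0, 0],
    [0, 0, 0],
    [0, 0, 0],
  ],
  yaw=[0, 0, 0, 0, 0],
)

```text
time: 11.5
position: [528.0, -192.3, 205.4]
orientation: [[0.044, 0.999, -0.031], [-0.002, -0.031, -1.0], [-0.999, 0.044, 0.001]]
force: [-0.1, 0.7, -0.2]
grip_width: 65.2
```

Request:
jog_arm(
  gripper=[60, 60, 60, 60, 60],
  translation=[
    [4.5, 0, 0],
    [0, 0, 0],
    [0, 0, 0],
    [0, 0, 0],
    [0, 0, 0],
  ],
  yaw=[0, 0, 0, 0, 0],
)

```text
time: 12.0
position: [531.4, -193.4, 162.5]
orientation: [[0.047, 0.998, -0.031], [-0.003, -0.031, -1.0], [-0.999, 0.047, 0.002]]
force: [-0.3, 0.0, 0.7]
grip_width: 65.7
```

Request:
jog_arm(
  gripper=[60, 60, 60, 60, 60],
  translation=[
    [0, -4.5, 0],
    [0, -4.5, 0],
    [0, 0, 0],
    [0, 0, 0],
    [0, 0, 0],
  ],
  yaw=[0, 0, 0, 0, 0],
)

```text
time: 12.5
position: [443.6, -192.4, 163.8]
orientation: [[0.056, 0.998, -0.031], [-0.008, -0.031, -1.0], [-0.998, 0.056, 0.006]]
force: [0.5, -0.7, 0.7]
grip_width: 65.4
```

Request:
jog_arm(
  gripper=[60, 60, 60, 60, 60],
  translation=[
    [0, 1.8, 0],
    [0, 1.8, 0],
    [0, 1.8, 0],
    [0, 1.8, 0],
    [0, 1.8, 0],
  ],
  yaw=[0, 0, 0, 0, 0],
)

```text
time: 13.0
position: [543.1, -196.8, 174.2]
orientation: [[0.065, 0.997, -0.031], [-0.011, -0.03, -0.999], [-0.998, 0.065, 0.009]]
force: [0.3, -0.0, -0.3]
grip_width: 65.6
```

Request:
jog_arm(
  gripper=[60, 60, 60, 60, 60],
  translation=[
    [-5, 0, 0],
    [-5, 0, 0],
    [5, 0, 0],
    [5, 0, 0],
    [0, 0, 0],
  ],
  yaw=[0, 0, 0, 0, 0],
)

```text
time: 13.5
position: [557.8, -198.7, 181.4]
orientation: [[0.078, 0.997, -0.026], [-0.016, -0.025, -1.0], [-0.997, 0.079, 0.014]]
force: [-0.8, -0.0, -0.8]
grip_width: 65.5
```

Request:
jog_arm(
  gripper=[60, 60, 60, 60, 60],
  translation=[
    [-2, -0.3, 0],
    [-2.5, -0.3, 0],
    [-2.5, -0.3, 0],
    [-2.5, -0.3, 0],
    [-2.5, -0.3, 0],
  ],
  yaw=[0, 0, 0, 0, 0],
)

```text
time: 14.0
position: [535.6, -195.5, 306.6]
orientation: [[0.073, 0.997, -0.024], [-0.013, -0.023, -1.0], [-0.997, 0.073, 0.011]]
force: [0.0, -1.0, -0.2]
grip_width: 65.5
```

Request:
jog_arm(
  gripper=[60, 60, 60, 60, 60],
  translation=[
    [-2.5, 0, 0],
    [-2.5, 0, 0],
    [-2.5, 0, 0],
    [-2.5, 0, 0],
    [-2.5, 0, 0],
  ],
  yaw=[0, 0, 0, 0, 0],
)

```text
time: 14.5
position: [528.1, -193.2, 451.0]
orientation: [[0.085, 0.996, -0.022], [-0.017, -0.021, -1.0], [-0.996, 0.086, 0.016]]
force: [0.5, -1.2, -0.8]
grip_width: 65.3
```

Request:
jog_arm(
  gripper=[60, 60, 60, 60, 60],
  translation=[
    [5, 0, 0],
    [0, 0, 0],
    [5, 0, 0],
    [0, 0, 0],
    [0, 0, 0],
  ],
  yaw=[0, 0, 0, 0, 0],
)

```text
time: 15.0
position: [537.3, -194.4, 376.8]
orientation: [[0.093, 0.995, -0.021], [-0.021, -0.019, -1.0], [-0.995, 0.094, 0.019]]
force: [1.0, 0.7, 1.5]
grip_width: 65.5
```

The tilt (tool x) has drifted to 0.095 rad, because each row bakes in the arm's small pitch error. I'll take it out by pushing the closed fingertips gently outward against the fixed board's front edge, in a gap between the pieces. First I check the clearances.

```bash
python3 plan.py 435 -172 150 -2 46; python3 - <<'E'
from h import *
print(np.round(robot.observe()['joint_positions'],3))
E
```

```text
t 15.0 p [ 537.3 -194.4  376.8] th -1.08 tilt [ 0.093 -0.021] w 65.5 F [1.  0.7 1.5] d [-102.3   22.4 -226.8] yaw/row 0.09
[[2.16, -1.24, -0.24], [2.16, -1.24, -0.24], [2.16, -1.24, -0.24], [2.16, -1.24, -0.24], [2.16, -1.24, -0.24]]
[[2.16, -1.24, -0.23], [2.16, -1.24, -0.23], [2.16, -1.24, -0.23], [2.16, -1.24, -0.23], [2.16, -1.24, -0.23]]
[-0.401 -0.052  1.692  0.018  1.408 -0.384]
```

Request:
jog_arm(
  gripper=[120, 180, 255, 255, 255],
  translation=[
    [2.2, -1.3, -0.2],
    [2.5, -1.3, -0.2],
    [2.5, -1.3, -0.2],
    [2.5, -1.3, -0.2],
    [2.5, -1.3, -0.2],
  ],
  yaw=[0.1, 0.1, 0.1, 0.1, 0.1],
)

```text
time: 15.5
position: [506.5, -195.0, 285.5]
orientation: [[0.147, 0.989, -0.03], [-0.044, -0.024, -0.999], [-0.988, 0.148, 0.04]]
force: [0.4, 0.1, -0.2]
grip_width: -0.4
```

Request:
jog_arm(
  gripper=[255, 255, 255, 255, 255],
  translation=[
    [2.5, -1.3, -0.2],
    [2.5, -1.3, -0.2],
    [2.5, -1.3, -0.2],
    [2.0, -1.0, -0.2],
    [1.0, -0.5, -0.1],
  ],
  yaw=[0.1, 0.1, 0.1, 0.1, 0.1],
)

```text
time: 16.0
position: [490.6, -200.0, 203.9]
orientation: [[0.19, 0.981, -0.041], [-0.064, -0.029, -0.998], [-0.98, 0.193, 0.057]]
force: [-0.3, -0.1, 0.6]
grip_width: -0.1
```

```bash
python3 plan.py 440 -172 13 -2 46
```

```text
t 16.0 p [ 490.6 -200.   203.9] th -1.71 tilt [ 0.19  -0.064] w -0.1 F [-0.3 -0.1  0.6] d [ -50.6   28.  -190.9] yaw/row 0.06
[[3.51, -1.74, -0.74], [3.51, -1.75, -0.73], [3.51, -1.75, -0.73], [3.51, -1.75, -0.73], [3.51, -1.75, -0.73]]
```

```bash
python3 - <<'E'
from h import *
s=robot.observe();print(np.round(s['joint_positions'],3),np.round(s['qd'],3),np.round(s['joint_torque'],2))
E
```

```text
[-0.451 -0.126  2.084  0.03   0.983 -0.429] [-0.018  0.01   0.079  0.012 -0.199 -0.011] [ 5.000e-02 -2.952e+01 -3.643e+01  1.100e-01 -9.700e-01 -1.000e-02]
```

Request:
jog_arm(
  gripper=[255, 255, 255, 255, 255],
  translation=[
    [-2.2, 1.0, 0.2],
    [-2.5, 1.0, 0.2],
    [-2.5, 1.0, 0.2],
    [-2.5, 1.0, 0.2],
    [-2.5, 1.0, 0.2],
  ],
  yaw=[0, 0, 0, 0, 0],
)

```text
time: 16.5
position: [525.0, -207.6, 357.2]
orientation: [[0.209, 0.977, -0.043], [-0.073, -0.028, -0.997], [-0.975, 0.212, 0.065]]
force: [0.3, -0.2, 0.0]
grip_width: 0.1
```

```bash
python3 - <<'E'
from h import *
s=robot.observe();print(np.round(s['joint_positions'],3),np.round(s['qd'],3),np.round(s['joint_torque'],2))
E
```

```text
[-0.434 -0.149  1.827  0.023  1.241 -0.403] [ 0.032  0.001 -0.592 -0.011  0.508  0.046] [ -0.12 -31.7  -37.64   0.13  -1.57  -0.05]
```

Request:
jog_arm(
  gripper=[255, 255, 255, 255, 255],
  translation=[
    [0, 0, 0],
    [0, 0, 0],
    [0, 0, 0],
    [0, 0, 0],
    [0, 0, 0],
  ],
  yaw=[0, 0, 0, 0, 0],
)

```text
time: 17.0
position: [532.4, -210.8, 375.4]
orientation: [[0.232, 0.972, -0.044], [-0.083, -0.025, -0.996], [-0.969, 0.235, 0.075]]
force: [0.7, -0.5, -0.6]
grip_width: 0.3
```

Request:
jog_arm(
  gripper=[255, 255, 255, 255, 255],
  translation=[
    [0, 0, 0],
    [0, 0, 0],
    [0, 0, 0],
    [0, 0, 0],
    [0, 0, 0],
  ],
  yaw=[0, 0, 0, 0, 0],
)

```text
time: 17.5
position: [530.7, -210.2, 371.1]
orientation: [[0.226, 0.973, -0.044], [-0.081, -0.026, -0.996], [-0.971, 0.229, 0.073]]
force: [-0.2, 0.4, -0.8]
grip_width: 0.3
```

Request:
jog_arm(
  gripper=[255, 255, 255, 255, 255],
  translation=[
    [-0.9, 0, 0],
    [-0.9, 0, 0],
    [-0.9, 0, 0],
    [-0.9, 0, 0],
    [-0.9, 0, 0],
  ],
  yaw=[0, 0, 0, 0, 0],
)

```text
time: 18.0
position: [519.6, -206.1, 417.8]
orientation: [[0.225, 0.973, -0.044], [-0.08, -0.026, -0.996], [-0.971, 0.228, 0.072]]
force: [1.1, 0.1, -0.0]
grip_width: 0.4
```

Request:
jog_arm(
  gripper=[255, 255, 255, 255, 255],
  translation=[
    [0, 1, 0],
    [0, 1, 0],
    [0, 1, 0],
    [0, 1, 0],
    [0, 1, 0],
  ],
  yaw=[0, 0, 0, 0, 0],
)

```text
time: 18.5
position: [572.3, -207.7, 433.0]
orientation: [[0.229, 0.972, -0.045], [-0.082, -0.026, -0.996], [-0.97, 0.232, 0.074]]
force: [-0.1, 0.4, 0.2]
grip_width: -0.3
```

```bash
python3 - <<'E'
from h import *
s=robot.observe();print(np.round(s['joint_positions'],3),np.round(s['qd'],3),np.round(s['joint_torque'],2))
E
```

```text
[-0.396 -0.083  1.637  0.013  1.342 -0.362] [ 0.079  0.207 -0.224 -0.018  0.024  0.078] [ -0.35 -36.29 -39.19   0.1   -1.32  -0.08]
```

The idle and slow rows show the cause: fast rows add tilt, while slow ones of about 1 cm/row don't. I'll move slowly from here and zero the tilt against the board edge.

```bash
python3 plan.py 435 -172 60 -2 16.5
```

```text
t 18.5 p [ 572.3 -207.7  433. ] th -1.55 tilt [ 0.229 -0.082] w -0.3 F [-0.1  0.4  0.2] d [-137.3   35.7 -373. ] yaw/row 0.02
[[1.31, -0.88, -0.23], [1.31, -0.88, -0.23], [1.31, -0.88, -0.23], [1.31, -0.88, -0.23], [1.31, -0.88, -0.23]]
[[1.31, -0.88, -0.23], [1.31, -0.88, -0.23], [1.31, -0.88, -0.23], [1.31, -0.88, -0.23], [1.31, -0.88, -0.23]]
[[1.31, -0.88, -0.23], [1.31, -0.88, -0.22], [1.31, -0.88, -0.22], [1.31, -0.88, -0.22], [1.31, -0.88, -0.22]]
[[1.31, -0.88, -0.22], [1.31, -0.89, -0.22], [1.31, -0.89, -0.22], [1.31, -0.89, -0.22], [1.31, -0.89, -0.22]]
[[1.31, -0.89, -0.22], [1.31, -0.89, -0.22], [1.31, -0.89, -0.22], [1.31, -0.89, -0.22], [1.31, -0.89, -0.22]]
```

Request:
jog_arm(
  gripper=[255, 255, 255, 255, 255],
  translation=[
    [1.3, -0.9, -0.2],
    [1.3, -0.9, -0.2],
    [1.3, -0.9, -0.2],
    [1.3, -0.9, -0.2],
    [1.3, -0.9, -0.2],
  ],
  yaw=[0, 0, 0, 0, 0],
)

```text
time: 19.0
position: [550.1, -202.1, 356.8]
orientation: [[0.231, 0.972, -0.042], [-0.081, -0.024, -0.996], [-0.97, 0.233, 0.074]]
force: [-0.8, 0.1, 0.5]
grip_width: 0.2
```

Request:
jog_arm(
  gripper=[255, 255, 255, 255, 255],
  translation=[
    [1.3, -0.9, -0.2],
    [1.3, -0.9, -0.2],
    [1.3, -0.9, -0.2],
    [1.3, -0.9, -0.2],
    [1.3, -0.9, -0.2],
  ],
  yaw=[0, 0, 0, 0, 0],
)

```text
time: 19.5
position: [523.1, -195.5, 276.8]
orientation: [[0.226, 0.973, -0.041], [-0.079, -0.023, -0.997], [-0.971, 0.229, 0.072]]
force: [-0.1, -0.1, -0.1]
grip_width: -0.1
```

```bash
python3 plan.py 435 -172 60 -2 16.5
```

```text
t 19.5 p [ 523.1 -195.5  276.8] th -1.37 tilt [ 0.226 -0.079] w -0.1 F [-0.1 -0.1 -0.1] d [ -88.1   23.5 -216.8] yaw/row 0.04
[[1.26, -0.91, -0.24], [1.26, -0.91, -0.24], [1.26, -0.91, -0.23], [1.26, -0.91, -0.23], [1.26, -0.91, -0.23]]
[[1.26, -0.91, -0.23], [1.26, -0.91, -0.23], [1.26, -0.91, -0.23], [1.26, -0.91, -0.23], [1.26, -0.91, -0.23]]
[[1.26, -0.91, -0.23], [1.26, -0.91, -0.23], [1.26, -0.91, -0.23], [1.26, -0.91, -0.23], [1.26, -0.91, -0.23]]
```

Request:
jog_arm(
  gripper=[255, 255, 255, 255, 255],
  translation=[
    [1.3, -1.0, -0.2],
    [1.3, -1.0, -0.2],
    [1.3, -1.0, -0.2],
    [1.3, -1.0, -0.2],
    [1.3, -1.0, -0.2],
  ],
  yaw=[0, 0, 0, 0, 0],
)

```text
time: 20.0
position: [490.6, -188.6, 196.2]
orientation: [[0.222, 0.974, -0.039], [-0.077, -0.022, -0.997], [-0.972, 0.225, 0.07]]
force: [0.1, 0.0, -0.4]
grip_width: 0.2
```

Request:
jog_arm(
  gripper=[255, 255, 255, 255, 255],
  translation=[
    [1.3, -1.0, -0.2],
    [1.3, -1.0, -0.2],
    [1.3, -1.0, -0.2],
    [1.3, -1.0, -0.2],
    [1.0, -1.0, -0.2],
  ],
  yaw=[0, 0, 0, 0, 0],
)

```text
time: 20.5
position: [456.4, -181.4, 118.8]
orientation: [[0.218, 0.975, -0.037], [-0.074, -0.022, -0.997], [-0.973, 0.22, 0.068]]
force: [0.3, 0.2, 0.1]
grip_width: 0.1
```

```bash
python3 plan.py 435 -172 13 -2 20
```

```text
t 20.5 p [ 456.4 -181.4  118.8] th -1.27 tilt [ 0.218 -0.074] w 0.1 F [0.3 0.2 0.1] d [ -21.4    9.4 -105.8] yaw/row 0.07
[[0.98, -0.44, -0.16], [0.98, -0.44, -0.16], [0.98, -0.44, -0.16], [0.98, -0.44, -0.16], [0.98, -0.44, -0.16]]
[[0.98, -0.44, -0.15], [0.98, -0.45, -0.15], [0.98, -0.45, -0.15], [0.98, -0.45, -0.15], [0.98, -0.45, -0.15]]
```

Request:
jog_arm(
  gripper=[255, 255, 255, 255, 255],
  translation=[
    [1.1, -0.5, 0],
    [1.3, -0.6, 0],
    [1.3, -0.6, 0],
    [1.3, -0.6, 0],
    [1.2, -0.5, 0],
  ],
  yaw=[0, 0, 0, 0, 0],
)

```text
time: 21.0
position: [443.6, -186.0, 48.8]
orientation: [[0.22, 0.975, -0.037], [-0.075, -0.021, -0.997], [-0.973, 0.222, 0.068]]
force: [-0.4, -0.5, 0.3]
grip_width: -0.1
```

```bash
python3 plan.py 442 -182 11 -2 20; python3 - <<'E'
from h import *
c=cam('side'); save(c,'push.png',(190,130,340,280),4)
E
```

```text
t 21.0 p [ 443.6 -186.    48.8] th -1.22 tilt [ 0.22  -0.075] w -0.1 F [-0.4 -0.5  0.3] d [ -1.6   4.  -37.8] yaw/row 0.16
[[0.72, -0.2, -0.13], [0.72, -0.2, -0.13], [0.72, -0.2, -0.13], [0.72, -0.2, -0.13], [0.72, -0.2, -0.13]]
```

View pics/push.png

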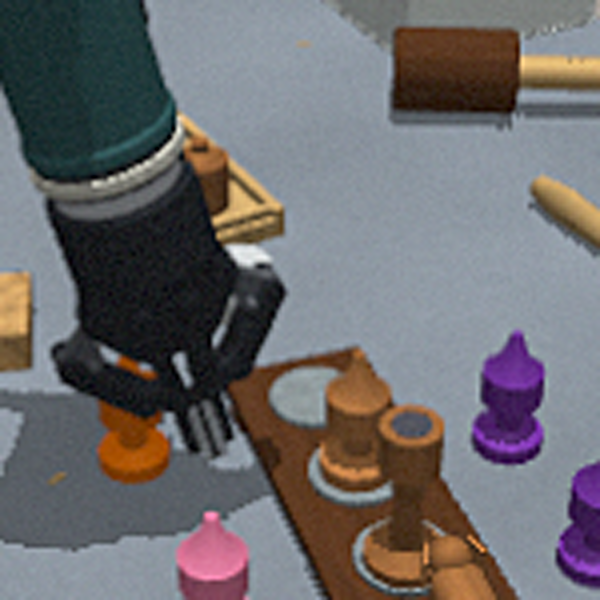

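The gripper is tilted outward in front of the board's front edge. The orange decoy is behind it on the +y side and still standing, and the box stands in the rack's right cell. Lower, then push.

Request:
jog_arm(
  gripper=[255, 255, 255, 255, 255],
  translation=[
    [0.7, -0.15, 0],
    [0.8, -0.2, 0],
    [0.7, -0.15, 0],
    [0.6, -0.15, 0],
    [0.3, 0, 0],
  ],
  yaw=[0, 0, 0, 0, 0],
)

```text
time: 21.55
position: [443.9, -188.3, 13.4]
orientation: [[0.218, 0.975, -0.037], [-0.074, -0.021, -0.997], [-0.973, 0.22, 0.068]]
force: [-0.0, -0.7, 0.7]
grip_width: 0.1
```

```bash
python3 plan.py 458 -186 10 -2 20
```

```text
t 21.55 p [ 443.9 -188.3   13.4] th -1.24 tilt [ 0.218 -0.074] w 0.1 F [-0.  -0.7  0.7] d [14.1  2.3 -3.4] yaw/row 0.15
[[0.12, 0.26, -0.06], [0.12, 0.26, -0.06], [0.12, 0.26, -0.06], [0.12, 0.26, -0.06], [0.12, 0.26, -0.06]]
```

Request:
jog_arm(
  gripper=[255, 255, 255, 255, 255],
  translation=[
    [0.15, 0.35, 0],
    [0.15, 0.35, 0],
    [0.15, 0.35, 0],
    [0.1, 0.3, 0],
    [0.1, 0.3, 0],
  ],
  yaw=[0, 0, 0, 0, 0],
)

```text
time: 22.05
position: [463.9, -189.6, 11.2]
orientation: [[0.22, 0.975, -0.037], [-0.075, -0.021, -0.997], [-0.973, 0.222, 0.068]]
force: [-0.7, 0.1, -0.1]
grip_width: -0.2
```

Request:
jog_arm(
  gripper=[255, 255, 255, 255, 255],
  translation=[
    [0.1, 0.3, 0],
    [0.1, 0.3, 0],
    [0.1, 0.3, 0],
    [0.1, 0.3, 0],
    [0.1, 0.3, 0],
  ],
  yaw=[0, 0, 0, 0, 0],
)

```text
time: 22.55
position: [472.3, -189.7, 9.6]
orientation: [[0.201, 0.979, -0.032], [-0.071, -0.017, -0.997], [-0.977, 0.203, 0.066]]
force: [-23.4, 0.5, 30.5]
grip_width: 0.2
```

Contact, and the tilt is falling. I keep pushing with a slight rise to ease the vertical force.

Request:
jog_arm(
  gripper=[255, 255, 255, 255, 255],
  translation=[
    [-0.05, 0.3, 0],
    [-0.05, 0.3, 0],
    [0, 0.3, 0],
    [0, 0.3, 0],
    [0, 0.3, 0],
  ],
  yaw=[0, 0, 0, 0, 0],
)

```text
time: 23.05
position: [471.9, -189.6, 10.0]
orientation: [[0.171, 0.985, -0.027], [-0.067, -0.015, -0.998], [-0.983, 0.173, 0.064]]
force: [-12.9, -3.0, 12.2]
grip_width: 0.1
```

Request:
jog_arm(
  gripper=[255, 255, 255, 255, 255],
  translation=[
    [0, 0.45, 0],
    [0, 0.45, 0],
    [0, 0.45, 0],
    [0, 0.45, 0],
    [0, 0.45, 0],
  ],
  yaw=[0, 0, 0, 0, 0],
)

```text
time: 23.55
position: [471.9, -189.6, 10.4]
orientation: [[0.125, 0.992, -0.019], [-0.062, -0.011, -0.998], [-0.99, 0.126, 0.06]]
force: [-17.4, -3.1, 17.4]
grip_width: 0.0
```

Request:
jog_arm(
  gripper=[255, 255, 255, 255, 255],
  translation=[
    [0, 0.45, 0],
    [0, 0.45, 0],
    [0, 0.45, 0],
    [0, 0.45, 0],
    [0, 0.45, 0],
  ],
  yaw=[0, 0, 0, 0, 0],
)

```text
time: 24.05
position: [471.8, -189.6, 10.7]
orientation: [[0.078, 0.997, -0.012], [-0.057, -0.008, -0.998], [-0.995, 0.078, 0.056]]
force: [-15.9, -3.1, 16.5]
grip_width: -0.1
```

I need to check the knuckles against the finial before I straighten further.

```bash
python3 - <<'E'
from h import *
c=cam('side'); a=cv2.resize(c['image'][160:280,215:335,::-1],None,fx=4.5,fy=4.5,interpolation=cv2.INTER_CUBIC)
c=cam('top'); b=cv2.resize(c['image'][140:220,270:320+20,::-1],None,fx=3.6,fy=3.6,interpolation=cv2.INTER_CUBIC)
o=np.zeros((540,800,3),np.uint8); o[:a.shape[0],:a.shape[1]]=a; o[:b.shape[0],540:540+b.shape[1]]=b[:,:260]; cv2.imwrite('pics/chk.png',o)
E
```

```text
(no output)
```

View pics/chk.png

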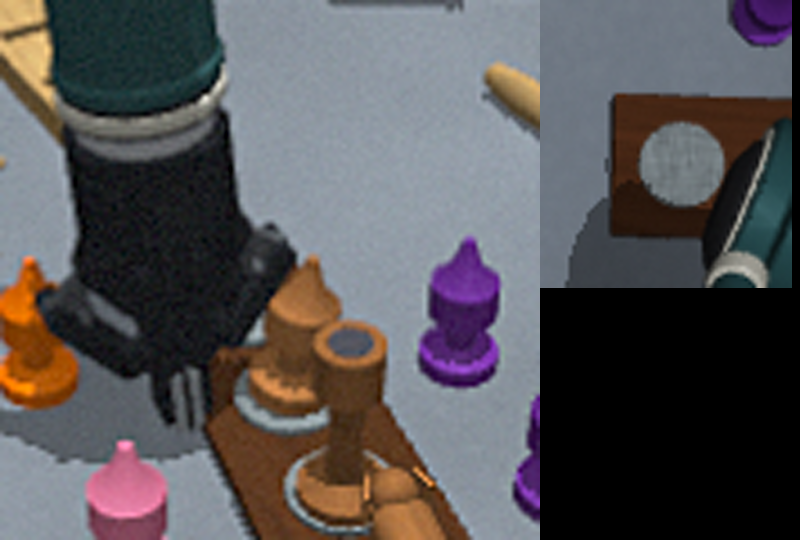

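The finial tip has moved from image (280,218.7) to (284,218) while its foot stayed put. A knuckle is leaning it slightly, so I back off slowly.

Request:
jog_arm(
  gripper=[255, 255, 255, 255, 255],
  translation=[
    [0, -0.2, 0],
    [0, -0.2, 0],
    [0, -0.2, 0],
    [0, -0.2, 0],
    [0, -0.2, 0],
  ],
  yaw=[0, 0, 0, 0, 0],
)

```text
time: 24.65
position: [461.8, -189.9, 10.4]
orientation: [[0.078, 0.997, -0.013], [-0.057, -0.008, -0.998], [-0.995, 0.079, 0.056]]
force: [-1.1, -0.4, 0.1]
grip_width: -0.2
```

Request:
jog_arm(
  gripper=[255, 255, 255, 255, 255],
  translation=[
    [0, -0.3, 0],
    [0, -0.5, 0],
    [0, -0.8, 0],
    [0, -0.8, 0],
    [0, -0.6, 0],
  ],
  yaw=[0, 0, 0, 0, 0],
)

```text
time: 25.15
position: [429.7, -189.3, 7.5]
orientation: [[0.078, 0.997, -0.012], [-0.057, -0.007, -0.998], [-0.995, 0.079, 0.056]]
force: [0.0, -0.3, 1.4]
grip_width: 0.1
```

```bash
python3 plan.py 440 -190 140 -2 20; python3 - <<'E'
from h import *
c=cam('side'); save(c,'chk2.png',(215,160,335,280),4.5)
E
```

```text
t 25.15 p [ 429.7 -189.3    7.5] th -0.43 tilt [ 0.078 -0.057] w 0.1 F [ 0.  -0.3  1.4] d [ 10.3  -0.7 132.5] yaw/row 0.16
[[-1.31, 0.21, 0.08], [-1.31, 0.21, 0.08], [-1.31, 0.21, 0.08], [-1.31, 0.21, 0.08], [-1.31, 0.21, 0.08]]
[[-1.31, 0.21, 0.08], [-1.31, 0.21, 0.08], [-1.31, 0.21, 0.08], [-1.31, 0.21, 0.08], [-1.31, 0.21, 0.07]]
```

View pics/chk2.png

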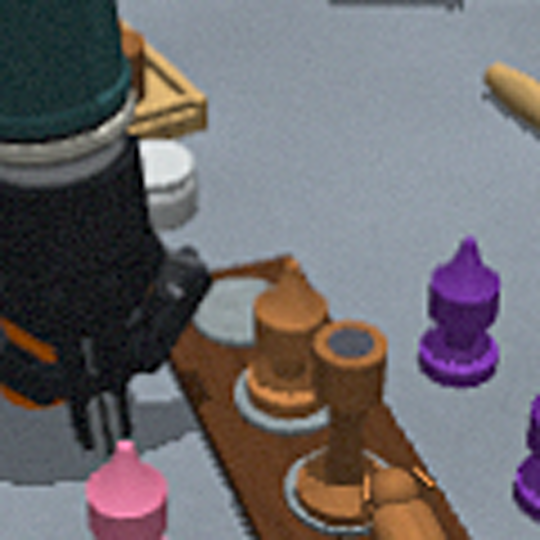

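The finial is upright again, with tip (290,262) over foot (290,395) and nothing displaced. I'll finish the tilt correction inside an empty rack cell, pushing against its low fixed walls where nothing else is near.

Request:
jog_arm(
  gripper=[255, 255, 255, 255, 255],
  translation=[
    [-1.0, 0, 0],
    [-1.8, 0, 0],
    [-2.0, 0, 0],
    [-2.0, 0, 0],
    [-1.8, 0, 0],
  ],
  yaw=[0, 0, 0, 0, 0],
)

```text
time: 25.7
position: [418.7, -183.0, 95.1]
orientation: [[0.072, 0.997, -0.013], [-0.054, -0.009, -0.999], [-0.996, 0.072, 0.053]]
force: [0.3, -0.2, -0.0]
grip_width: -0.1
```

```bash
python3 plan.py 509 246 110 8.75 20
```

```text
t 25.7 p [ 418.7 -183.    95.1] th -0.52 tilt [ 0.072 -0.054] w -0.1 F [ 0.3 -0.2 -0. ] d [ 90.3 429.   14.9] yaw/row -0.37
[[-0.13, 0.35, -1.72], [-0.13, 0.36, -1.71], [-0.13, 0.37, -1.71], [-0.13, 0.38, -1.71], [-0.13, 0.39, -1.71]]
[[-0.13, 0.4, -1.7], [-0.13, 0.42, -1.7], [-0.13, 0.43, -1.7], [-0.13, 0.44, -1.69], [-0.13, 0.45, -1.69]]
[[-0.13, 0.46, -1.69], [-0.13, 0.47, -1.69], [-0.13, 0.48, -1.68], [-0.13, 0.49, -1.68], [-0.13, 0.5, -1.68]]
[[-0.13, 0.51, -1.67], [-0.13, 0.52, -1.67], [-0.13, 0.54, -1.67], [-0.13, 0.55, -1.66], [-0.13, 0.56, -1.66]]
[[-0.13, 0.57, -1.66], [-0.13, 0.58, -1.65], [-0.13, 0.59, -1.65], [-0.13, 0.6, -1.64], [-0.13, 0.61, -1.64]]
```

Request:
jog_arm(
  gripper=[255, 255, 255, 255, 255],
  translation=[
    [-0.2, 0.3, -1.0],
    [-0.2, 0.35, -1.6],
    [-0.2, 0.35, -1.8],
    [-0.1, 0.35, -1.8],
    [-0.1, 0.4, -1.8],
  ],
  yaw=[-0.4, -0.4, -0.4, -0.4, -0.4],
)

```text
time: 26.2
position: [439.3, -100.9, 104.8]
orientation: [[0.081, 0.996, 0.019], [-0.057, 0.024, -0.998], [-0.995, 0.08, 0.059]]
force: [0.1, -0.4, 0.7]
grip_width: 0.1
```

Request:
jog_arm(
  gripper=[255, 255, 255, 255, 255],
  translation=[
    [-0.1, 0.4, -1.8],
    [-0.1, 0.4, -1.8],
    [-0.1, 0.45, -1.8],
    [-0.1, 0.45, -1.8],
    [-0.1, 0.45, -1.8],
  ],
  yaw=[-0.4, -0.4, -0.4, -0.4, -0.4],
)

```text
time: 26.7
position: [456.4, -2.6, 104.1]
orientation: [[0.08, 0.995, 0.057], [-0.056, 0.062, -0.997], [-0.995, 0.076, 0.06]]
force: [0.0, 0.3, 0.6]
grip_width: 0.0
```

Request:
jog_arm(
  gripper=[255, 255, 255, 255, 255],
  translation=[
    [-0.1, 0.45, -1.8],
    [-0.1, 0.45, -1.8],
    [-0.1, 0.5, -1.8],
    [-0.1, 0.5, -1.8],
    [-0.1, 0.5, -1.8],
  ],
  yaw=[-0.4, -0.4, -0.4, -0.4, -0.4],
)

```text
time: 27.2
position: [471.4, 96.7, 102.9]
orientation: [[0.077, 0.992, 0.096], [-0.055, 0.1, -0.993], [-0.996, 0.072, 0.062]]
force: [0.8, -0.2, -0.2]
grip_width: 0.3
```

Request:
jog_arm(
  gripper=[255, 255, 255, 255, 255],
  translation=[
    [-0.1, 0.5, -1.8],
    [-0.1, 0.5, -1.8],
    [-0.1, 0.5, -1.8],
    [-0.1, 0.5, -1.8],
    [-0.1, 0.5, -1.8],
  ],
  yaw=[-0.4, -0.4, -0.4, -0.4, -0.4],
)

```text
time: 27.7
position: [483.1, 196.5, 101.2]
orientation: [[0.074, 0.988, 0.135], [-0.054, 0.139, -0.989], [-0.996, 0.066, 0.064]]
force: [1.3, -0.5, 0.5]
grip_width: 0.0
```

```bash
python3 plan.py 509 246 80 8.75 20
```

```text
t 27.7 p [483.1 196.5 101.2] th 8.02 tilt [ 0.074 -0.054] w 0.0 F [ 1.3 -0.5  0.5] d [ 25.9  49.5 -21.2] yaw/row -0.15
[[0.41, 0.62, -0.94], [0.41, 0.62, -0.93], [0.41, 0.63, -0.93], [0.41, 0.63, -0.93], [0.41, 0.63, -0.93]]
```

Request:
jog_arm(
  gripper=[255, 255, 255, 255, 255],
  translation=[
    [0.4, 0.7, -1.3],
    [0.6, 0.7, -1.0],
    [0.6, 0.7, -0.8],
    [0.6, 0.6, -0.5],
    [0.6, 0.5, -0.3],
  ],
  yaw=[-0.2, -0.2, -0.1, -0.1, 0],
)

```text
time: 28.2
position: [512.0, 243.4, 69.6]
orientation: [[0.074, 0.986, 0.15], [-0.054, 0.154, -0.987], [-0.996, 0.064, 0.065]]
force: [-0.6, 0.6, 0.2]
grip_width: 0.0
```

```bash
python3 plan.py 509 242 18 8.75 20
```

```text
t 28.2 p [512.  243.4  69.6] th 8.86 tilt [ 0.074 -0.054] w 0.0 F [-0.6  0.6  0.2] d [ -3.   -1.4 -51.6] yaw/row 0.02
[[1.02, -0.13, -0.05], [1.02, -0.13, -0.05], [1.02, -0.13, -0.05], [1.02, -0.13, -0.05], [1.02, -0.13, -0.05]]
```

Request:
jog_arm(
  gripper=[255, 255, 255, 255, 255],
  translation=[
    [0.8, -0.1, 0],
    [1.1, -0.1, 0],
    [1.1, -0.1, 0],
    [0.8, -0.1, 0],
    [0.5, -0.1, 0],
  ],
  yaw=[0, 0, 0, 0, 0],
)

```text
time: 28.7
position: [509.8, 238.0, 21.1]
orientation: [[0.071, 0.987, 0.147], [-0.056, 0.152, -0.987], [-0.996, 0.062, 0.066]]
force: [0.2, 0.5, 0.7]
grip_width: 0.1
```

```bash
python3 plan.py 506 230 18 8.75 20
```

```text
t 28.7 p [509.8 238.   21.1] th 8.73 tilt [ 0.071 -0.056] w 0.1 F [0.2 0.5 0.7] d [-3.8 -8.  -3.1] yaw/row -0.0
[[0.07, -0.1, 0.14], [0.07, -0.1, 0.14], [0.07, -0.1, 0.14], [0.07, -0.1, 0.14], [0.07, -0.1, 0.14]]
```

Request:
jog_arm(
  gripper=[255, 255, 255, 255, 255],
  translation=[
    [0.12, 0, 0.35],
    [0.12, 0, 0.35],
    [0.1, 0, 0.35],
    [0.05, 0, 0.35],
    [0.03, 0, 0.35],
  ],
  yaw=[0, 0, 0, 0, 0],
)

```text
time: 29.2
position: [511.0, 225.0, 17.4]
orientation: [[0.069, 0.988, 0.142], [-0.044, 0.145, -0.988], [-0.997, 0.062, 0.054]]
force: [-5.3, 18.6, -5.0]
grip_width: 0.0
```

Request:
jog_arm(
  gripper=[255, 255, 255, 255, 255],
  translation=[
    [0.02, 0, 0.35],
    [0.02, 0, 0.35],
    [0.02, 0, 0.35],
    [0.02, 0, 0.35],
    [0.02, 0, 0.35],
  ],
  yaw=[0, 0, 0, 0, 0],
)

```text
time: 29.7
position: [511.1, 225.3, 17.8]
orientation: [[0.07, 0.989, 0.131], [-0.012, 0.133, -0.991], [-0.997, 0.068, 0.022]]
force: [-3.5, 14.9, -3.4]
grip_width: -0.0
```

Request:
jog_arm(
  gripper=[255, 255, 255, 255, 255],
  translation=[
    [0.02, 0, 0.35],
    [0.02, 0, 0.2],
    [0, 0, -0.4],
    [0, 0.2, -0.7],
    [0, 0.5, -0.5],
  ],
  yaw=[0, 0, 0, 0, 0],
)

```text
time: 30.2
position: [516.3, 242.9, 19.2]
orientation: [[0.072, 0.989, 0.129], [-0.002, 0.129, -0.992], [-0.997, 0.071, 0.011]]
force: [0.0, 0.3, -0.9]
grip_width: -0.1
```

Request:
jog_arm(
  gripper=[255, 255, 255, 255, 255],
  translation=[
    [0.05, 0.4, 0],
    [0.05, 0.4, 0],
    [0.05, 0.4, 0],
    [0.05, 0.35, 0],
    [0.05, 0.35, 0],
  ],
  yaw=[0, 0, 0, 0, 0],
)

```text
time: 30.7
position: [538.9, 246.0, 18.9]
orientation: [[0.074, 0.989, 0.129], [-0.002, 0.13, -0.992], [-0.997, 0.073, 0.012]]
force: [-1.1, -1.8, -0.6]
grip_width: 0.0
```

Request:
jog_arm(
  gripper=[255, 255, 255, 255, 255],
  translation=[
    [0.05, 0.4, 0],
    [0.05, 0.4, 0],
    [0.05, 0.4, 0],
    [0.03, 0.4, 0],
    [0.03, 0.4, 0],
  ],
  yaw=[0, 0, 0, 0, 0],
)

```text
time: 31.2
position: [539.9, 244.7, 16.2]
orientation: [[0.031, 0.992, 0.126], [-0.013, 0.126, -0.992], [-0.999, 0.029, 0.017]]
force: [-13.8, -1.0, 14.6]
grip_width: -0.1
```

Request:
jog_arm(
  gripper=[255, 255, 255, 255, 255],
  translation=[
    [0.03, 0.4, 0],
    [0.03, 0.4, 0],
    [0.03, 0.4, 0],
    [0.03, 0.4, 0],
    [0.03, 0.4, 0],
  ],
  yaw=[0, 0, 0, 0, 0],
)

```text
time: 31.7
position: [539.6, 244.7, 16.5]
orientation: [[-0.013, 0.992, 0.124], [-0.023, 0.124, -0.992], [-1.0, -0.016, 0.021]]
force: [-12.2, -1.7, 14.1]
grip_width: -0.2
```

The tilt is now about (−0.01,−0.02). Back off, lift and go to the finial.

Request:
jog_arm(
  gripper=[255, 255, 255, 255, 255],
  translation=[
    [0, -0.4, 0],
    [0, -0.6, 0],
    [-0.6, -0.6, 0],
    [-1.2, -0.4, 0],
    [-1.8, 0, 0],
  ],
  yaw=[0, 0, 0, 0, 0],
)

```text
time: 32.2
position: [516.4, 241.4, 51.8]
orientation: [[-0.019, 0.992, 0.124], [-0.025, 0.124, -0.992], [-0.999, -0.022, 0.023]]
force: [-0.2, 0.4, 0.1]
grip_width: 0.1
```

Request:
jog_arm(
  gripper=[200, 120, 60, 60, 60],
  translation=[
    [-2, 0, 0],
    [-2, 0, 0],
    [-2, 0, 0],
    [-1.6, 0, 0.5],
    [-1.0, 0, 1],
  ],
  yaw=[0, 0, 0, 0, 0],
)

```text
time: 32.7
position: [520.3, 229.3, 147.0]
orientation: [[-0.013, 0.992, 0.125], [-0.023, 0.125, -0.992], [-1.0, -0.016, 0.021]]
force: [-0.7, -0.6, -0.8]
grip_width: 65.2
```

```bash
python3 plan.py 523 -200.3 135 -2 20
```

```text
t 32.7 p [520.3 229.3 147. ] th 7.18 tilt [-0.013 -0.023] w 65.2 F [-0.7 -0.6 -0.8] d [   2.7 -429.6  -12. ] yaw/row 0.37
[[0.09, -0.2, 1.7], [0.09, -0.19, 1.71], [0.09, -0.18, 1.71], [0.09, -0.17, 1.71], [0.09, -0.16, 1.71]]
[[0.09, -0.15, 1.71], [0.09, -0.14, 1.71], [0.09, -0.13, 1.71], [0.09, -0.12, 1.71], [0.09, -0.1, 1.71]]
[[0.09, -0.09, 1.71], [0.09, -0.08, 1.71], [0.09, -0.07, 1.72], [0.09, -0.06, 1.72], [0.09, -0.05, 1.72]]
[[0.09, -0.04, 1.72], [0.09, -0.03, 1.72], [0.09, -0.02, 1.72], [0.09, -0.01, 1.72], [0.09, 0.01, 1.72]]
[[0.09, 0.02, 1.72], [0.09, 0.03, 1.72], [0.09, 0.04, 1.72], [0.09, 0.05, 1.72], [0.09, 0.06, 1.72]]
```

Request:
jog_arm(
  gripper=[60, 60, 60, 60, 60],
  translation=[
    [0, -0.2, 1.3],
    [0, -0.2, 1.6],
    [0, -0.2, 1.8],
    [0, -0.2, 1.9],
    [0, -0.2, 1.9],
  ],
  yaw=[0.4, 0.4, 0.4, 0.4, 0.4],
)

```text
time: 33.2
position: [518.5, 137.0, 149.0]
orientation: [[-0.012, 0.996, 0.089], [-0.023, 0.088, -0.996], [-1.0, -0.014, 0.022]]
force: [-0.5, -1.0, 0.1]
grip_width: 65.2
```

Request:
jog_arm(
  gripper=[60, 60, 60, 60, 60],
  translation=[
    [0.1, -0.15, 1.9],
    [0.1, -0.15, 1.9],
    [0.1, -0.1, 1.9],
    [0.1, -0.1, 1.9],
    [0.1, -0.1, 1.9],
  ],
  yaw=[0.4, 0.4, 0.4, 0.4, 0.4],
)

```text
time: 33.7
position: [512.4, 30.7, 139.6]
orientation: [[-0.024, 0.999, 0.047], [-0.026, 0.046, -0.999], [-0.999, -0.026, 0.025]]
force: [-1.2, 0.7, -0.0]
grip_width: 65.5
```

Request:
jog_arm(
  gripper=[60, 60, 60, 60, 60],
  translation=[
    [0.1, -0.1, 1.9],
    [0.1, -0.1, 1.9],
    [0.1, -0.1, 1.9],
    [0.1, 0, 1.9],
    [0.1, 0, 1.9],
  ],
  yaw=[0.4, 0.4, 0.4, 0.4, 0.4],
)

```text
time: 34.2
position: [503.4, -74.1, 130.2]
orientation: [[-0.037, 0.999, 0.005], [-0.026, 0.004, -1.0], [-0.999, -0.037, 0.026]]
force: [0.5, -0.6, 0.7]
grip_width: 65.4
```

```bash
python3 plan.py 523 -200.3 135 -2 20
```

```text
t 34.2 p [503.4 -74.1 130.2] th 0.21 tilt [-0.037 -0.026] w 65.4 F [ 0.5 -0.6  0.7] d [  19.6 -126.2    4.8] yaw/row 0.22
[[-0.02, 0.19, 1.26], [-0.02, 0.19, 1.26], [-0.02, 0.2, 1.26], [-0.02, 0.2, 1.26], [-0.02, 0.21, 1.26]]
[[-0.02, 0.21, 1.26], [-0.02, 0.22, 1.26], [-0.02, 0.22, 1.26], [-0.02, 0.23, 1.26], [-0.02, 0.23, 1.26]]
```

Request:
jog_arm(
  gripper=[60, 60, 60, 60, 60],
  translation=[
    [-0.1, 0.3, 1.6],
    [-0.1, 0.3, 1.4],
    [-0.1, 0.3, 1.4],
    [0, 0.3, 1.4],
    [0, 0.3, 1.3],
  ],
  yaw=[0.3, 0.3, 0.3, 0.2, 0.2],
)

```text
time: 34.7
position: [512.3, -152.7, 129.9]
orientation: [[-0.046, 0.999, -0.024], [-0.024, -0.026, -0.999], [-0.999, -0.046, 0.026]]
force: [0.5, 0.0, 0.0]
grip_width: 65.3
```

Request:
jog_arm(
  gripper=[60, 60, 60, 60, 60],
  translation=[
    [-0.1, 0.2, 1.2],
    [-0.1, 0.2, 1.0],
    [-0.1, 0.2, 0.8],
    [0, 0.1, 0.6],
    [0, 0, 0.3],
  ],
  yaw=[0.2, 0.2, 0.2, 0.2, 0.2],
)

```text
time: 35.2
position: [519.6, -196.3, 134.0]
orientation: [[-0.046, 0.998, -0.044], [-0.024, -0.045, -0.999], [-0.999, -0.045, 0.026]]
force: [-0.2, 0.0, 0.9]
grip_width: 65.1
```

```bash
python3 plan.py 523 -200.3 48 -2 20; python3 - <<'E'
from h import *
c=cam('side'); print(proj(c,[[523,-200,66],[523,-200,102]]).round(1).tolist())
E
```

```text
t 35.2 p [ 519.6 -196.3  134. ] th -2.6 tilt [-0.046 -0.024] w 65.1 F [-0.2  0.   0.9] d [  3.4  -4.  -86. ] yaw/row -0.12
[[1.72, 0.15, 0.03], [1.72, 0.15, 0.03], [1.72, 0.15, 0.03], [1.72, 0.15, 0.03], [1.72, 0.15, 0.03]]
[[279.5, 230.7], [279.9, 217.4]]
```

Request:
jog_arm(
  gripper=[60, 60, 60, 60, 60],
  translation=[
    [0.8, 0.15, 0.1],
    [1.0, 0.15, 0.1],
    [1.1, 0.15, 0.1],
    [1.1, 0.1, 0.1],
    [1.1, 0.1, 0.0],
  ],
  yaw=[-0.1, -0.1, -0.1, -0.1, -0.1],
)

```text
time: 35.75
position: [524.2, -201.3, 79.6]
orientation: [[-0.044, 0.998, -0.033], [-0.025, -0.034, -0.999], [-0.999, -0.043, 0.026]]
force: [0.1, 0.2, 1.1]
grip_width: 65.2
```

```bash
python3 plan.py 523 -200.3 44 -2 20
```

```text
t 35.75 p [ 524.2 -201.3   79.6] th -1.98 tilt [-0.044 -0.025] w 65.2 F [0.1 0.2 1.1] d [ -1.2   1.  -35.6] yaw/row 0.0
[[0.71, 0.01, -0.04], [0.71, 0.01, -0.04], [0.71, 0.01, -0.04], [0.71, 0.01, -0.04], [0.71, 0.01, -0.04]]
```

Request:
jog_arm(
  gripper=[60, 60, 60, 60, 60],
  translation=[
    [0.8, 0, 0],
    [0.8, 0, 0],
    [0.7, 0, 0],
    [0.6, 0, 0],
    [0.2, 0, 0],
  ],
  yaw=[0, 0, 0, 0, 0],
)

```text
time: 36.25
position: [520.5, -200.9, 42.7]
orientation: [[-0.049, 0.998, -0.033], [-0.023, -0.034, -0.999], [-0.999, -0.049, 0.024]]
force: [-0.1, 0.3, 0.4]
grip_width: 65.6
```

Request:
jog_arm(
  gripper=[90, 120, 150, 200, 200],
  translation=[
    [0, 0, 0],
    [0, 0, 0],
    [0, 0, 0],
    [0, 0, 0],
    [0, 0, 0],
  ],
  yaw=[0, 0, 0, 0, 0],
)

```text
time: 36.75
position: [521.7, -201.4, 44.0]
orientation: [[-0.047, 0.998, -0.033], [-0.024, -0.034, -0.999], [-0.999, -0.046, 0.025]]
force: [-0.4, -0.1, 0.2]
grip_width: 35.0
```

Request:
jog_arm(
  gripper=[200, 200, 200, 200, 200],
  translation=[
    [-0.4, 0, 0],
    [-0.6, 0, 0],
    [-0.9, 0, 0],
    [-1.2, 0, 0],
    [-1.2, 0, 0],
  ],
  yaw=[0, 0, 0, 0, 0],
)

```text
time: 37.25
position: [522.6, -199.8, 88.7]
orientation: [[-0.05, 0.998, -0.033], [-0.022, -0.034, -0.999], [-0.999, -0.049, 0.024]]
force: [-0.9, -0.3, -1.0]
grip_width: 34.7
```

```bash
python3 plan.py 519.6 176.7 140 8.75 20
```

```text
t 37.25 p [ 522.6 -199.8   88.7] th -1.96 tilt [-0.05  -0.022] w 34.7 F [-0.9 -0.3 -1. ] d [ -3.  376.5  51.3] yaw/row -0.54
[[-0.3, -0.09, -1.87], [-0.3, -0.07, -1.88], [-0.3, -0.06, -1.88], [-0.3, -0.04, -1.88], [-0.3, -0.02, -1.88]]
[[-0.3, -0.0, -1.88], [-0.3, 0.01, -1.88], [-0.3, 0.03, -1.88], [-0.3, 0.05, -1.88], [-0.3, 0.07, -1.88]]
[[-0.3, 0.08, -1.87], [-0.3, 0.1, -1.87], [-0.3, 0.12, -1.87], [-0.3, 0.14, -1.87], [-0.3, 0.15, -1.87]]
[[-0.3, 0.17, -1.87], [-0.3, 0.19, -1.87], [-0.3, 0.21, -1.87], [-0.3, 0.22, -1.86], [-0.3, 0.24, -1.86]]
```

Request:
jog_arm(
  gripper=[200, 200, 200, 200, 200],
  translation=[
    [-1.0, 0, -1.0],
    [-1.0, 0, -1.4],
    [-0.7, 0, -1.8],
    [-0.5, 0, -1.9],
    [-0.4, 0, -1.9],
  ],
  yaw=[-0.5, -0.5, -0.5, -0.5, -0.5],
)

```text
time: 37.75
position: [527.9, -115.4, 130.8]
orientation: [[-0.042, 0.999, 0.011], [-0.024, 0.01, -1.0], [-0.999, -0.043, 0.023]]
force: [-0.8, -0.1, -0.4]
grip_width: 35.0
```

Request:
jog_arm(
  gripper=[200, 200, 200, 200, 200],
  translation=[
    [-0.3, 0, -1.9],
    [-0.2, 0, -1.9],
    [-0.1, 0, -1.9],
    [-0.1, 0, -1.9],
    [-0.1, 0.05, -1.9],
  ],
  yaw=[-0.5, -0.5, -0.5, -0.5, -0.5],
)

```text
time: 38.25
position: [525.6, -10.3, 141.8]
orientation: [[-0.038, 0.997, 0.061], [-0.023, 0.06, -0.998], [-0.999, -0.039, 0.02]]
force: [0.4, 0.2, -0.9]
grip_width: 35.0
```

Request:
jog_arm(
  gripper=[200, 200, 200, 200, 200],
  translation=[
    [-0.1, 0.1, -1.9],
    [-0.1, 0.1, -1.9],
    [-0.1, 0.1, -1.9],
    [-0.1, 0.1, -1.9],
    [-0.1, 0.1, -1.9],
  ],
  yaw=[-0.5, -0.5, -0.5, -0.5, -0.5],
)

```text
time: 38.75
position: [520.5, 94.9, 148.6]
orientation: [[-0.036, 0.993, 0.112], [-0.021, 0.112, -0.994], [-0.999, -0.038, 0.017]]
force: [-0.3, -0.4, -0.9]
grip_width: 35.3
```

```bash
python3 plan.py 519.6 176.7 130 8.75 20
```

```text
t 38.75 p [520.5  94.9 148.6] th 6.41 tilt [-0.036 -0.021] w 35.3 F [-0.3 -0.4 -0.9] d [ -0.9  81.8 -18.6] yaw/row -0.47
[[0.34, 0.18, -1.63], [0.34, 0.19, -1.63], [0.34, 0.21, -1.63], [0.34, 0.22, -1.63], [0.34, 0.23, -1.63]]
```

Request:
jog_arm(
  gripper=[200, 200, 200, 200, 200],
  translation=[
    [0, 0.15, -1.8],
    [0.1, 0.2, -1.6],
    [0.3, 0.25, -1.4],
    [0.5, 0.2, -1.1],
    [0.8, 0.2, -0.7],
  ],
  yaw=[-0.5, -0.5, -0.5, -0.5, -0.4],
)

```text
time: 39.25
position: [519.8, 171.0, 133.7]
orientation: [[-0.031, 0.986, 0.163], [-0.019, 0.162, -0.987], [-0.999, -0.034, 0.013]]
force: [-0.6, -0.1, -0.5]
grip_width: 35.3
```

```bash
python3 plan.py 519.6 176.7 60 8.75 20
```

```text
t 39.25 p [519.8 171.  133.7] th 9.34 tilt [-0.031 -0.019] w 35.3 F [-0.6 -0.1 -0.5] d [ -0.2   5.7 -73.7] yaw/row 0.12
[[1.47, 0.07, -0.13], [1.47, 0.07, -0.13], [1.47, 0.06, -0.13], [1.47, 0.06, -0.13], [1.47, 0.06, -0.13]]
```

Request:
jog_arm(
  gripper=[200, 200, 200, 200, 200],
  translation=[
    [1.0, 0.05, -0.15],
    [1.1, 0.05, -0.15],
    [1.1, 0.05, -0.1],
    [1.1, 0.05, -0.1],
    [1.1, 0.05, -0.1],
  ],
  yaw=[0.1, 0.1, 0.1, 0.1, 0.1],
)

```text
time: 39.75
position: [518.6, 175.8, 73.7]
orientation: [[-0.034, 0.988, 0.153], [-0.02, 0.153, -0.988], [-0.999, -0.036, 0.015]]
force: [0.3, -0.5, -1.2]
grip_width: 35.3
```

Request:
jog_arm(
  gripper=[200, 200, 200, 200, 200],
  translation=[
    [0.9, 0, 0],
    [0.7, 0, 0],
    [0.5, 0, 0],
    [0.3, 0, 0],
    [0.2, 0, 0],
  ],
  yaw=[0, 0, 0, 0, 0],
)

```text
time: 40.25
position: [516.2, 173.8, 42.9]
orientation: [[-0.038, 0.988, 0.152], [-0.021, 0.151, -0.988], [-0.999, -0.04, 0.015]]
force: [0.4, 0.8, -0.8]
grip_width: 35.3
```

```bash
python3 plan.py 519.6 176.7 37 8.75 20
```

```text
t 40.25 p [516.2 173.8  42.9] th 8.7 tilt [-0.038 -0.021] w 35.3 F [ 0.4  0.8 -0.8] d [ 3.4  2.9 -5.9] yaw/row -0.01
[[0.11, 0.08, -0.05], [0.11, 0.08, -0.05], [0.11, 0.08, -0.05], [0.11, 0.08, -0.05], [0.11, 0.08, -0.05]]
```

Request:
jog_arm(
  gripper=[200, 200, 200, 200, 200],
  translation=[
    [0.15, 0.1, -0.1],
    [0.2, 0.1, -0.1],
    [0.2, 0.1, -0.05],
    [0.2, 0, 0],
    [0.2, 0, 0],
  ],
  yaw=[0, 0, 0, 0, 0],
)

```text
time: 40.75
position: [520.3, 177.8, 36.0]
orientation: [[-0.035, 0.988, 0.152], [-0.02, 0.151, -0.988], [-0.999, -0.038, 0.014]]
force: [-7.4, -1.9, 22.8]
grip_width: 35.5
```

Touchdown at (520.3,177.8). Release, lift and go to the candlestick.

Request:
jog_arm(
  gripper=[170, 130, 90, 60, 60],
  translation=[
    [-0.1, 0, 0],
    [0, 0, 0],
    [0, 0, 0],
    [0, 0, 0],
    [-0.2, 0, 0],
  ],
  yaw=[0, 0, 0, 0, 0],
)

```text
time: 41.25
position: [521.2, 178.2, 39.9]
orientation: [[-0.033, 0.988, 0.152], [-0.019, 0.151, -0.988], [-0.999, -0.036, 0.014]]
force: [0.5, 0.4, 0.2]
grip_width: 65.5
```

Request:
jog_arm(
  gripper=[60, 60, 60, 60, 60],
  translation=[
    [-0.8, 0, 0],
    [-1.5, 0, 0],
    [-1.9, 0, 0],
    [-2.0, 0, 0],
    [-2.0, 0, 0],
  ],
  yaw=[0, 0, 0, 0, 0],
)

```text
time: 41.75
position: [521.8, 179.1, 124.8]
orientation: [[-0.039, 0.988, 0.152], [-0.021, 0.151, -0.988], [-0.999, -0.042, 0.015]]
force: [0.5, 0.4, 0.4]
grip_width: 65.3
```

Request:
jog_arm(
  gripper=[60, 60, 60, 60, 60],
  translation=[
    [-1.6, 0, 0.6],
    [-1.0, 0, 1.0],
    [-0.5, 0, 1.4],
    [0, -0.1, 1.8],
    [0, -0.1, 1.9],
  ],
  yaw=[0.5, 0.5, 0.5, 0.5, 0.5],
)

```text
time: 42.25
position: [533.6, 112.0, 167.0]
orientation: [[-0.027, 0.994, 0.11], [-0.018, 0.109, -0.994], [-0.999, -0.029, 0.015]]
force: [0.3, -0.3, -0.1]
grip_width: 65.0
```

```bash
python3 plan.py 519.8 -272 150 -2 20
```

```text
t 42.25 p [533.6 112.  167. ] th 6.27 tilt [-0.027 -0.018] w 65.0 F [ 0.3 -0.3 -0.1] d [ -13.8 -384.   -17. ] yaw/row 0.41
[[0.12, -0.28, 1.9], [0.12, -0.26, 1.9], [0.12, -0.25, 1.9], [0.12, -0.23, 1.9], [0.12, -0.22, 1.91]]
[[0.12, -0.21, 1.91], [0.12, -0.19, 1.91], [0.12, -0.18, 1.91], [0.12, -0.17, 1.91], [0.12, -0.15, 1.91]]
[[0.12, -0.14, 1.91], [0.12, -0.12, 1.92], [0.12, -0.11, 1.92], [0.12, -0.1, 1.92], [0.12, -0.08, 1.92]]
[[0.12, -0.07, 1.92], [0.12, -0.05, 1.92], [0.12, -0.04, 1.92], [0.12, -0.03, 1.92], [0.12, -0.01, 1.92]]
```

Request:
jog_arm(
  gripper=[60, 60, 60, 60, 60],
  translation=[
    [0, -0.2, 1.9],
    [0, -0.2, 1.9],
    [0, -0.2, 1.9],
    [0, -0.2, 1.9],
    [0, -0.1, 1.9],
  ],
  yaw=[0.5, 0.5, 0.5, 0.5, 0.5],
)

```text
time: 42.75
position: [531.1, 7.7, 168.2]
orientation: [[-0.03, 0.998, 0.061], [-0.02, 0.06, -0.998], [-0.999, -0.032, 0.018]]
force: [0.6, 0.8, -0.7]
grip_width: 64.9
```

Request:
jog_arm(
  gripper=[60, 60, 60, 60, 60],
  translation=[
    [0, -0.1, 1.9],
    [0, -0.1, 1.9],
    [0, -0.1, 1.9],
    [0, 0, 1.9],
    [0, 0, 1.9],
  ],
  yaw=[0.5, 0.5, 0.5, 0.5, 0.5],
)

```text
time: 43.25
position: [528.1, -96.3, 168.6]
orientation: [[-0.036, 0.999, 0.011], [-0.02, 0.01, -1.0], [-0.999, -0.036, 0.02]]
force: [0.0, 0.3, 0.7]
grip_width: 65.4
```

Request:
jog_arm(
  gripper=[60, 60, 60, 60, 60],
  translation=[
    [0, 0, 1.9],
    [0, 0, 1.9],
    [0, 0, 1.9],
    [0, 0, 1.9],
    [0, 0, 1.8],
  ],
  yaw=[0.4, 0.4, 0.4, 0.3, 0.3],
)

```text
time: 43.75
position: [522.8, -198.7, 169.0]
orientation: [[-0.041, 0.999, -0.027], [-0.02, -0.028, -0.999], [-0.999, -0.041, 0.021]]
force: [-0.6, 0.0, -0.0]
grip_width: 65.4
```

```bash
python3 plan.py 519.8 -272 145 -2 20
```

```text
t 43.75 p [ 522.8 -198.7  169. ] th -1.59 tilt [-0.041 -0.02 ] w 65.4 F [-0.6  0.  -0. ] d [ -3.  -73.3 -24. ] yaw/row 0.08
[[0.51, -0.0, 1.46], [0.51, 0.0, 1.46], [0.51, 0.0, 1.46], [0.51, 0.01, 1.46], [0.51, 0.01, 1.46]]
```

Request:
jog_arm(
  gripper=[60, 60, 60, 60, 60],
  translation=[
    [0, 0, 1.6],
    [0.2, 0, 1.4],
    [0.4, 0, 1.1],
    [0.5, 0, 0.8],
    [0.6, 0, 0.5],
  ],
  yaw=[0.1, 0.1, 0.1, 0, 0],
)

```text
time: 44.25
position: [518.5, -259.8, 152.1]
orientation: [[-0.042, 0.998, -0.037], [-0.02, -0.037, -0.999], [-0.999, -0.041, 0.021]]
force: [0.5, 0.4, -0.3]
grip_width: 65.5
```

```bash
python3 plan.py 518.6 -272 77 -2 16; python3 - <<'E'
from h import *
c=cam('side'); save(c,'c1.png',(215,140,335,280),4.2)
E
```

```text
t 44.25 p [ 518.5 -259.8  152.1] th -2.15 tilt [-0.042 -0.02 ] w 65.5 F [ 0.5  0.4 -0.3] d [  0.1 -12.2 -75.1] yaw/row -0.03
[[1.5, 0.07, 0.21], [1.5, 0.07, 0.21], [1.5, 0.07, 0.21], [1.5, 0.07, 0.21], [1.5, 0.07, 0.21]]
```

View pics/c1.png

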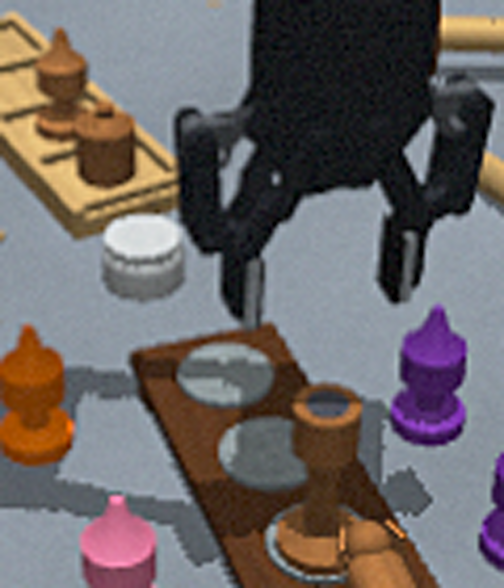

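The finial and box stand upright in the rack. The open fingers are over the candlestick, cup at (327,405) in the crop. Descend and grip.

Request:
jog_arm(
  gripper=[60, 60, 60, 60, 60],
  translation=[
    [0.6, 0, 0.4],
    [0.7, 0, 0.4],
    [0.9, 0.1, 0.3],
    [1.0, 0.1, 0.1],
    [1.0, 0.1, 0],
  ],
  yaw=[0, 0, 0, 0, 0],
)

```text
time: 44.8
position: [519.0, -272.5, 105.7]
orientation: [[-0.043, 0.998, -0.035], [-0.019, -0.036, -0.999], [-0.999, -0.042, 0.02]]
force: [-0.4, 0.1, -0.2]
grip_width: 65.5
```

Request:
jog_arm(
  gripper=[60, 60, 60, 60, 60],
  translation=[
    [0.9, 0.05, 0],
    [0.8, 0.05, 0],
    [0.6, 0, 0],
    [0.4, 0, 0],
    [0.2, 0, 0],
  ],
  yaw=[0, 0, 0, 0, 0],
)

```text
time: 45.3
position: [517.4, -271.6, 71.4]
orientation: [[-0.047, 0.998, -0.034], [-0.016, -0.035, -0.999], [-0.999, -0.046, 0.018]]
force: [-0.3, -0.3, 0.0]
grip_width: 65.6
```

```bash
python3 plan.py 518.6 -272 77 -2 16
```

```text
t 45.3 p [ 517.4 -271.6   71.4] th -1.99 tilt [-0.047 -0.016] w 65.6 F [-0.3 -0.3  0. ] d [ 1.2 -0.4  5.6] yaw/row 0.0
[[-0.11, 0.02, 0.01], [-0.11, 0.02, 0.01], [-0.11, 0.02, 0.01], [-0.11, 0.02, 0.01], [-0.11, 0.02, 0.01]]
```

Request:
jog_arm(
  gripper=[60, 60, 80, 120, 160],
  translation=[
    [-0.3, 0.1, 0],
    [-0.2, 0.05, 0],
    [0, 0, 0],
    [0, 0, 0],
    [0, 0, 0],
  ],
  yaw=[0, 0, 0, 0, 0],
)

```text
time: 45.8
position: [520.4, -272.2, 78.3]
orientation: [[-0.044, 0.998, -0.034], [-0.018, -0.035, -0.999], [-0.999, -0.044, 0.019]]
force: [-0.4, -0.8, -0.4]
grip_width: 32.8
```

Request:
jog_arm(
  gripper=[200, 200, 200, 200, 200],
  translation=[
    [0, 0, 0],
    [0, 0, 0],
    [-0.3, 0, 0],
    [-0.5, 0, 0],
    [-0.8, 0, 0],
  ],
  yaw=[0, 0, 0, 0, 0],
)

```text
time: 46.3
position: [519.8, -271.1, 93.7]
orientation: [[-0.047, 0.998, -0.034], [-0.016, -0.035, -0.999], [-0.999, -0.047, 0.018]]
force: [0.3, -0.0, -0.3]
grip_width: 31.0
```

Request:
jog_arm(
  gripper=[200, 200, 200, 200, 200],
  translation=[
    [-1.2, 0, 0],
    [-1.5, 0, 0],
    [-1.7, 0, 0],
    [-1.7, 0, 0],
    [-1.7, 0, -0.4],
  ],
  yaw=[0, 0, 0, 0, 0],
)

```text
time: 46.8
position: [523.7, -266.0, 178.3]
orientation: [[-0.047, 0.998, -0.034], [-0.017, -0.035, -0.999], [-0.999, -0.046, 0.018]]
force: [0.7, -0.3, -1.7]
grip_width: 30.7
```

```bash
python3 plan.py 509 246 195 8.75 20
```

```text
t 46.8 p [ 523.7 -266.   178.3] th -2.02 tilt [-0.047 -0.017] w 30.7 F [ 0.7 -0.3 -1.7] d [-14.7 512.   16.7] yaw/row -0.36
[[-0.08, -0.11, -1.7], [-0.08, -0.1, -1.7], [-0.08, -0.09, -1.7], [-0.08, -0.08, -1.7], [-0.08, -0.07, -1.7]]
[[-0.08, -0.06, -1.71], [-0.08, -0.05, -1.71], [-0.08, -0.04, -1.71], [-0.08, -0.03, -1.71], [-0.08, -0.02, -1.71]]
[[-0.08, -0.0, -1.71], [-0.08, 0.01, -1.71], [-0.08, 0.02, -1.71], [-0.08, 0.03, -1.71], [-0.08, 0.04, -1.71]]
[[-0.08, 0.05, -1.71], [-0.08, 0.06, -1.71], [-0.08, 0.07, -1.7], [-0.08, 0.08, -1.7], [-0.08, 0.09, -1.7]]
[[-0.08, 0.1, -1.7], [-0.08, 0.11, -1.7], [-0.08, 0.12, -1.7], [-0.08, 0.13, -1.7], [-0.08, 0.14, -1.7]]
[[-0.08, 0.16, -1.7], [-0.08, 0.17, -1.7], [-0.08, 0.18, -1.7], [-0.08, 0.19, -1.7], [-0.08, 0.2, -1.69]]
```

Request:
jog_arm(
  gripper=[200, 200, 200, 200, 200],
  translation=[
    [-0.8, -0.1, -1.0],
    [-0.4, -0.1, -1.4],
    [-0.2, -0.1, -1.7],
    [0, -0.1, -1.9],
    [0, -0.1, -1.9],
  ],
  yaw=[-0.4, -0.4, -0.4, -0.4, -0.4],
)

```text
time: 47.3
position: [522.3, -182.8, 197.2]
orientation: [[-0.039, 0.999, 0.001], [-0.02, 0.0, -1.0], [-0.999, -0.039, 0.019]]
force: [0.6, -0.1, -0.8]
grip_width: 31.0
```

Request:
jog_arm(
  gripper=[200, 200, 200, 200, 200],
  translation=[
    [0, -0.1, -1.9],
    [0, -0.1, -1.9],
    [0, 0, -1.9],
    [0, 0, -1.9],
    [0, 0, -1.9],
  ],
  yaw=[-0.4, -0.4, -0.4, -0.4, -0.4],
)

```text
time: 47.8
position: [513.0, -76.0, 191.1]
orientation: [[-0.048, 0.998, 0.043], [-0.016, 0.042, -0.999], [-0.999, -0.049, 0.014]]
force: [0.0, 0.2, -0.8]
grip_width: 30.7
```

Request:
jog_arm(
  gripper=[200, 200, 200, 200, 200],
  translation=[
    [0, 0, -1.9],
    [0, 0, -1.9],
    [0, 0, -1.9],
    [0, 0.05, -1.9],
    [0, 0.05, -1.9],
  ],
  yaw=[-0.4, -0.4, -0.4, -0.4, -0.4],
)

```text
time: 48.3
position: [500.9, 29.7, 185.1]
orientation: [[-0.058, 0.995, 0.085], [-0.014, 0.084, -0.996], [-0.998, -0.059, 0.009]]
force: [0.1, 0.4, -0.4]
grip_width: 30.7
```

Request:
jog_arm(
  gripper=[200, 200, 200, 200, 200],
  translation=[
    [0, 0.1, -1.9],
    [0, 0.1, -1.9],
    [0, 0.1, -1.9],
    [0, 0.1, -1.9],
    [0, 0.1, -1.9],
  ],
  yaw=[-0.4, -0.4, -0.4, -0.4, -0.4],
)

```text
time: 48.8
position: [487.4, 133.9, 179.4]
orientation: [[-0.068, 0.989, 0.128], [-0.014, 0.127, -0.992], [-0.998, -0.069, 0.005]]
force: [0.0, 0.6, -0.6]
grip_width: 31.0
```

```bash
python3 plan.py 509 246 185 8.75 20
```

```text
t 48.8 p [487.4 133.9 179.4] th 7.31 tilt [-0.068 -0.014] w 31.0 F [ 0.   0.6 -0.6] d [ 21.6 112.1   5.6] yaw/row -0.14
[[-0.09, 0.35, -1.08], [-0.09, 0.36, -1.08], [-0.09, 0.36, -1.08], [-0.09, 0.36, -1.08], [-0.09, 0.36, -1.08]]
[[-0.09, 0.37, -1.08], [-0.09, 0.37, -1.08], [-0.09, 0.37, -1.08], [-0.09, 0.37, -1.08], [-0.09, 0.38, -1.08]]
```

Request:
jog_arm(
  gripper=[200, 200, 200, 200, 200],
  translation=[
    [-0.1, 0.4, -1.7],
    [-0.1, 0.5, -1.5],
    [-0.1, 0.5, -1.4],
    [0, 0.5, -1.3],
    [0, 0.5, -1.2],
  ],
  yaw=[-0.2, -0.2, -0.2, -0.2, -0.2],
)

```text
time: 49.3
position: [494.2, 215.4, 176.6]
orientation: [[-0.076, 0.985, 0.152], [-0.016, 0.152, -0.988], [-0.997, -0.078, 0.004]]
force: [-0.3, -0.8, -1.0]
grip_width: 30.7
```

Request:
jog_arm(
  gripper=[200, 200, 200, 200, 200],
  translation=[
    [0, 0.4, -1.1],
    [0.2, 0.4, -0.8],
    [0.4, 0.3, -0.6],
    [0.6, 0.2, -0.4],
    [0.8, 0.1, -0.2],
  ],
  yaw=[0, 0, 0, 0, 0],
)

```text
time: 49.8
position: [503.4, 251.9, 154.4]
orientation: [[-0.075, 0.985, 0.154], [-0.016, 0.153, -0.988], [-0.997, -0.076, 0.004]]
force: [0.8, 0.6, -0.5]
grip_width: 31.0
```

```bash
python3 plan.py 508.2 246 71 8.75 20
```

```text
t 49.8 p [503.4 251.9 154.4] th 8.81 tilt [-0.075 -0.016] w 31.0 F [ 0.8  0.6 -0.5] d [  4.8  -5.9 -83.4] yaw/row 0.01
[[1.66, 0.2, 0.12], [1.66, 0.2, 0.12], [1.66, 0.2, 0.12], [1.66, 0.2, 0.12], [1.66, 0.2, 0.12]]
```

Request:
jog_arm(
  gripper=[200, 200, 200, 200, 200],
  translation=[
    [1.0, 0.2, 0.2],
    [1.1, 0.25, 0.2],
    [1.1, 0.25, 0.1],
    [1.1, 0.2, 0],
    [1.1, 0.2, 0],
  ],
  yaw=[0, 0, 0, 0, 0],
)

```text
time: 50.3
position: [510.7, 245.5, 93.9]
orientation: [[-0.077, 0.985, 0.152], [-0.017, 0.151, -0.988], [-0.997, -0.078, 0.005]]
force: [-0.1, -0.7, -0.8]
grip_width: 31.1
```

Request:
jog_arm(
  gripper=[200, 200, 200, 200, 200],
  translation=[
    [0.8, 0.1, 0],
    [0.5, 0.05, 0],
    [0.3, 0, 0],
    [0.1, 0, 0],
    [0, 0, 0],
  ],
  yaw=[0, 0, 0, 0, 0],
)

```text
time: 50.8
position: [509.6, 244.7, 72.8]
orientation: [[-0.08, 0.985, 0.151], [-0.019, 0.15, -0.988], [-0.997, -0.082, 0.006]]
force: [0.2, -0.5, -0.6]
grip_width: 30.8
```

```bash
python3 plan.py 509.5 246 71 8.75 20
```

```text
t 50.8 p [509.6 244.7  72.8] th 8.68 tilt [-0.08  -0.019] w 30.8 F [ 0.2 -0.5 -0.6] d [-0.1  1.3 -1.8] yaw/row -0.01
[[0.04, 0.0, -0.03], [0.04, 0.0, -0.03], [0.04, 0.0, -0.03], [0.04, 0.0, -0.03], [0.04, 0.0, -0.03]]
```

Request:
jog_arm(
  gripper=[200, 200, 200, 200, 200],
  translation=[
    [0.1, 0.05, -0.05],
    [0.12, 0.05, -0.05],
    [0.12, 0, 0],
    [0.12, 0, 0],
    [0.1, 0, 0],
  ],
  yaw=[0, 0, 0, 0, 0],
)

```text
time: 51.3
position: [510.4, 245.8, 72.2]
orientation: [[-0.08, 0.985, 0.152], [-0.019, 0.151, -0.988], [-0.997, -0.082, 0.007]]
force: [-2.4, -2.0, 5.5]
grip_width: 31.0
```

Request:
jog_arm(
  gripper=[158, 150, 140, 120, 100],
  translation=[
    [0, 0, 0],
    [0, 0, 0],
    [0, 0, 0],
    [0, 0, 0],
    [0, 0, 0],
  ],
  yaw=[0, 0, 0, 0, 0],
)

```text
time: 51.8
position: [511.7, 246.7, 72.6]
orientation: [[-0.076, 0.985, 0.152], [-0.018, 0.151, -0.988], [-0.997, -0.078, 0.006]]
force: [0.1, 0.3, -0.0]
grip_width: 51.8
```

Request:
jog_arm(
  gripper=[80, 60, 60, 60, 60],
  translation=[
    [0, 0, 0],
    [0, 0, 0],
    [-0.5, 0, 0],
    [-1.0, 0, 0],
    [-1.5, 0, 0],
  ],
  yaw=[0, 0, 0, 0, 0],
)

```text
time: 52.3
position: [512.3, 246.4, 101.7]
orientation: [[-0.081, 0.985, 0.152], [-0.02, 0.151, -0.988], [-0.996, -0.083, 0.007]]
force: [0.2, 0.5, -0.8]
grip_width: 64.7
```

Request:
jog_arm(
  gripper=[60, 60, 60, 60, 60],
  translation=[
    [-1.5, 0, 0],
    [-1.2, 0, -0.5],
    [-0.8, 0, -0.9],
    [-0.4, 0, -1.2],
    [0, 0, -1.2],
  ],
  yaw=[0, 0, 0, 0, 0],
)

```text
time: 52.8
position: [513.3, 288.2, 150.2]
orientation: [[-0.072, 0.986, 0.15], [-0.015, 0.149, -0.989], [-0.997, -0.073, 0.004]]
force: [-0.7, 0.7, -0.3]
grip_width: 65.2
```

```bash
python3 plan.py 498.3 315 22 8.75 15; python3 - <<'E'
from h import *
c=cam('side'); save(c,'c2.png',(170,120,270,210),5)
E
```

```text
t 52.8 p [513.3 288.2 150.2] th 8.6 tilt [-0.072 -0.015] w 65.2 F [-0.7  0.7 -0.3] d [ -15.    26.8 -128.2] yaw/row -0.01
[[1.29, -0.01, -0.29], [1.29, -0.01, -0.29], [1.29, -0.01, -0.29], [1.29, -0.01, -0.29], [1.29, -0.01, -0.29]]
[[1.29, -0.01, -0.29], [1.29, -0.01, -0.29], [1.29, -0.01, -0.29], [1.29, -0.01, -0.29], [1.29, -0.01, -0.29]]
```

View pics/c2.png

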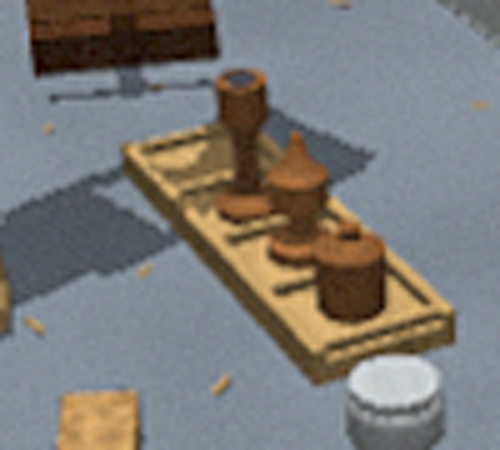

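All three stand upright in their cells. Before the elephant I zero the tilt again in the empty left cell, pushing inward against its front wall.

Request:
jog_arm(
  gripper=[120, 180, 255, 255, 255],
  translation=[
    [0.6, 0, -0.8],
    [1.0, 0, -0.7],
    [1.2, 0, -0.5],
    [1.3, 0, -0.3],
    [1.3, 0, -0.2],
  ],
  yaw=[0, 0, 0, 0, 0],
)

```text
time: 53.35
position: [502.8, 316.9, 89.9]
orientation: [[-0.074, 0.985, 0.153], [-0.015, 0.153, -0.988], [-0.997, -0.076, 0.004]]
force: [0.7, -0.3, -0.2]
grip_width: -0.0
```

Request:
jog_arm(
  gripper=[255, 255, 255, 255, 255],
  translation=[
    [1.3, 0, 0],
    [1.3, 0, 0],
    [1.2, 0, 0],
    [1.0, 0, 0],
    [0.6, 0, 0],
  ],
  yaw=[0, 0, 0, 0, 0],
)

```text
time: 53.85
position: [495.6, 313.7, 27.2]
orientation: [[-0.081, 0.985, 0.153], [-0.019, 0.152, -0.988], [-0.997, -0.083, 0.007]]
force: [-0.2, 0.6, 0.2]
grip_width: -0.0
```

```bash
python3 plan.py 470 315 18 8.75 15
```

```text
t 53.85 p [495.6 313.7  27.2] th 8.75 tilt [-0.081 -0.019] w -0.0 F [-0.2  0.6  0.2] d [-25.6   1.3  -9.2] yaw/row -0.0
[[0.22, -0.49, -0.11], [0.22, -0.49, -0.11], [0.22, -0.49, -0.11], [0.22, -0.49, -0.11], [0.22, -0.49, -0.11]]
```

Request:
jog_arm(
  gripper=[255, 255, 255, 255, 255],
  translation=[
    [0.25, -0.5, 0],
    [0.25, -0.6, 0],
    [0.25, -0.6, 0],
    [0.2, -0.5, 0],
    [0.1, -0.4, 0],
  ],
  yaw=[0, 0, 0, 0, 0],
)

```text
time: 54.35
position: [467.9, 309.3, 18.8]
orientation: [[-0.079, 0.985, 0.152], [-0.018, 0.151, -0.988], [-0.997, -0.081, 0.006]]
force: [-0.4, 0.0, -1.1]
grip_width: 0.1
```

Request:
jog_arm(
  gripper=[255, 255, 255, 255, 255],
  translation=[
    [0.03, -0.4, 0],
    [0.03, -0.4, 0],
    [0.03, -0.4, 0],
    [0.03, -0.4, 0],
    [0.03, -0.4, 0],
  ],
  yaw=[0, 0, 0, 0, 0],
)

```text
time: 54.85
position: [464.1, 310.8, 23.2]
orientation: [[-0.042, 0.987, 0.155], [-0.006, 0.155, -0.988], [-0.999, -0.042, -0.001]]
force: [-0.8, 0.6, 0.5]
grip_width: -0.1
```

Request:
jog_arm(
  gripper=[255, 255, 255, 255, 255],
  translation=[
    [0, 0.4, 0],
    [0, 0.4, 0],
    [0.2, 0.2, 0],
    [0.3, 0, 0],
    [0.2, 0, 0],
  ],
  yaw=[0, 0, 0, 0, 0],
)

```text
time: 55.35
position: [473.2, 312.5, 15.8]
orientation: [[-0.043, 0.987, 0.155], [-0.006, 0.155, -0.988], [-0.999, -0.043, -0.001]]
force: [0.7, -0.6, -0.5]
grip_width: -0.1
```

Request:
jog_arm(
  gripper=[255, 255, 255, 255, 255],
  translation=[
    [0.1, -0.4, 0],
    [0.1, -0.5, 0],
    [0.1, -0.4, 0],
    [0.12, -0.4, 0],
    [0.12, -0.4, 0],
  ],
  yaw=[0, 0, 0, 0, 0],
)

```text
time: 55.85
position: [466.9, 312.9, 16.4]
orientation: [[-0.012, 0.987, 0.158], [0.003, 0.158, -0.987], [-1.0, -0.012, -0.005]]
force: [14.6, -2.7, -4.4]
grip_width: -0.0
```

Request:
jog_arm(
  gripper=[255, 255, 255, 255, 255],
  translation=[
    [0.1, -0.4, 0],
    [0, 0.3, 0],
    [0, 0.6, 0],
    [-0.4, 0.6, 0],
    [-0.9, 0.3, 0],
  ],
  yaw=[0, 0, 0, 0, 0],
)

```text
time: 56.35
position: [478.9, 313.5, 26.8]
orientation: [[-0.016, 0.987, 0.159], [0.0, 0.159, -0.987], [-1.0, -0.016, -0.003]]
force: [-0.4, -0.2, 0.4]
grip_width: 0.0
```

Request:
jog_arm(
  gripper=[255, 255, 200, 120, 60],
  translation=[
    [-1.4, 0.1, 0],
    [-1.8, 0.1, 0],
    [-2.0, 0.1, 0],
    [-2.0, 0.1, 0],
    [-2.0, 0.1, 0],
  ],
  yaw=[0, 0, 0, 0, 0],
)

```text
time: 56.85
position: [483.1, 313.2, 122.2]
orientation: [[-0.023, 0.987, 0.159], [-0.003, 0.159, -0.987], [-1.0, -0.023, -0.001]]
force: [-0.2, 0.1, -0.3]
grip_width: 43.0
```

Request:
jog_arm(
  gripper=[60, 60, 60, 60, 60],
  translation=[
    [-1.6, 0.1, 0.6],
    [-1.0, 0, 1.0],
    [-0.6, -0.1, 1.4],
    [-0.2, -0.1, 1.8],
    [0, -0.2, 1.9],
  ],
  yaw=[0.4, 0.4, 0.4, 0.4, 0.4],
)

```text
time: 57.35
position: [492.2, 245.8, 164.8]
orientation: [[-0.015, 0.992, 0.126], [0.001, 0.126, -0.992], [-1.0, -0.015, -0.003]]
force: [-0.2, 0.2, 1.0]
grip_width: 65.3
```

```bash
python3 plan.py 517.5 -343 150 -5 20
```

```text
t 57.35 p [492.2 245.8 164.8] th 7.22 tilt [-0.015  0.001] w 65.3 F [-0.2  0.2  1. ] d [  25.3 -588.8  -14.8] yaw/row 0.41
[[0.05, -0.16, 1.96], [0.05, -0.15, 1.96], [0.05, -0.13, 1.96], [0.05, -0.12, 1.96], [0.05, -0.11, 1.96]]
[[0.05, -0.09, 1.96], [0.05, -0.08, 1.96], [0.05, -0.06, 1.96], [0.05, -0.05, 1.96], [0.05, -0.04, 1.96]]
[[0.05, -0.02, 1.96], [0.05, -0.01, 1.96], [0.05, 0.01, 1.96], [0.05, 0.02, 1.96], [0.05, 0.03, 1.96]]
[[0.05, 0.05, 1.96], [0.05, 0.06, 1.96], [0.05, 0.07, 1.96], [0.05, 0.09, 1.96], [0.05, 0.1, 1.96]]
[[0.05, 0.12, 1.96], [0.05, 0.13, 1.96], [0.05, 0.14, 1.96], [0.05, 0.16, 1.96], [0.05, 0.17, 1.96]]
[[0.05, 0.19, 1.96], [0.05, 0.2, 1.95], [0.05, 0.21, 1.95], [0.05, 0.23, 1.95], [0.05, 0.24, 1.95]]
```

Request:
jog_arm(
  gripper=[60, 60, 60, 60, 60],
  translation=[
    [0, -0.1, 1.9],
    [0, -0.1, 1.9],
    [0, -0.1, 1.9],
    [0, 0, 1.9],
    [0, 0, 1.9],
  ],
  yaw=[0.4, 0.4, 0.4, 0.4, 0.4],
)

```text
time: 57.85
position: [496.1, 141.9, 163.1]
orientation: [[-0.021, 0.996, 0.087], [-0.001, 0.087, -0.996], [-1.0, -0.021, -0.001]]
force: [0.7, -0.0, 0.1]
grip_width: 65.4
```

Request:
jog_arm(
  gripper=[60, 60, 60, 60, 60],
  translation=[
    [0, 0, 1.9],
    [0, 0, 1.9],
    [0, 0, 1.9],
    [0, 0, 1.9],
    [0, 0, 1.9],
  ],
  yaw=[0.4, 0.4, 0.4, 0.4, 0.4],
)

```text
time: 58.35
position: [497.8, 38.3, 160.8]
orientation: [[-0.028, 0.999, 0.047], [-0.003, 0.047, -0.999], [-1.0, -0.028, 0.001]]
force: [-0.1, 0.0, -0.6]
grip_width: 65.6
```

Request:
jog_arm(
  gripper=[60, 60, 60, 60, 60],
  translation=[
    [0, 0.1, 1.9],
    [0, 0.1, 1.9],
    [0, 0.1, 1.9],
    [0, 0.1, 1.9],
    [0, 0.1, 1.9],
  ],
  yaw=[0.4, 0.4, 0.4, 0.4, 0.4],
)

```text
time: 58.85
position: [499.8, -64.4, 158.6]
orientation: [[-0.036, 0.999, 0.006], [-0.003, 0.006, -1.0], [-0.999, -0.036, 0.003]]
force: [1.0, 0.1, -0.1]
grip_width: 65.4
```

Request:
jog_arm(
  gripper=[60, 60, 60, 60, 60],
  translation=[
    [0, 0.2, 1.9],
    [0, 0.2, 1.9],
    [0, 0.2, 1.9],
    [0, 0.2, 1.9],
    [0, 0.2, 1.9],
  ],
  yaw=[0.4, 0.4, 0.4, 0.4, 0.4],
)

```text
time: 59.35
position: [502.2, -166.2, 156.2]
orientation: [[-0.043, 0.998, -0.034], [-0.001, -0.034, -0.999], [-0.999, -0.043, 0.003]]
force: [-0.0, 0.1, -0.2]
grip_width: 65.4
```

```bash
python3 plan.py 517.5 -343 140 -5 20
```

```text
t 59.35 p [ 502.2 -166.2  156.2] th -1.96 tilt [-0.043 -0.001] w 65.4 F [-0.   0.1 -0.2] d [  15.3 -176.8  -16.2] yaw/row 0.3
[[0.16, 0.22, 1.76], [0.16, 0.23, 1.76], [0.16, 0.24, 1.76], [0.16, 0.25, 1.76], [0.16, 0.26, 1.76]]
[[0.16, 0.27, 1.75], [0.16, 0.28, 1.75], [0.16, 0.29, 1.75], [0.16, 0.29, 1.75], [0.16, 0.3, 1.75]]
```

Request:
jog_arm(
  gripper=[60, 60, 60, 60, 60],
  translation=[
    [0, 0.3, 1.9],
    [0, 0.3, 1.8],
    [0, 0.3, 1.8],
    [0, 0.3, 1.8],
    [0, 0.3, 1.7],
  ],
  yaw=[0.3, 0.3, 0.3, 0.3, 0.3],
)

```text
time: 59.85
position: [506.7, -263.0, 153.5]
orientation: [[-0.05, 0.997, -0.066], [0.002, -0.066, -0.998], [-0.999, -0.05, 0.002]]
force: [-0.4, -0.2, -0.4]
grip_width: 65.3
```

Request:
jog_arm(
  gripper=[60, 60, 60, 60, 60],
  translation=[
    [0, 0.3, 1.5],
    [0.2, 0.3, 1.3],
    [0.3, 0.2, 1.1],
    [0.4, 0.2, 0.8],
    [0.5, 0.2, 0.5],
  ],
  yaw=[0.3, 0.2, 0.2, 0.2, 0.2],
)

```text
time: 60.35
position: [514.2, -321.9, 138.2]
orientation: [[-0.05, 0.995, -0.089], [0.002, -0.089, -0.996], [-0.999, -0.05, 0.003]]
force: [-0.3, -0.2, 0.3]
grip_width: 65.8
```

```bash
python3 plan.py 517 -343 38 -5 20; python3 - <<'E'
from h import *
c=cam('side'); save(c,'e1.png',(230,150,350,310),3.7)
E
```

```text
t 60.35 p [ 514.2 -321.9  138.2] th -5.1 tilt [-0.05   0.002] w 65.8 F [-0.3 -0.2  0.3] d [   2.8  -21.1 -100.2] yaw/row -0.01
[[1.0, 0.1, 0.2], [1.0, 0.1, 0.2], [1.0, 0.1, 0.2], [1.0, 0.1, 0.2], [1.0, 0.1, 0.2]]
[[1.0, 0.1, 0.2], [1.0, 0.1, 0.2], [1.0, 0.1, 0.2], [1.0, 0.1, 0.2], [1.0, 0.1, 0.2]]
```

View pics/e1.png

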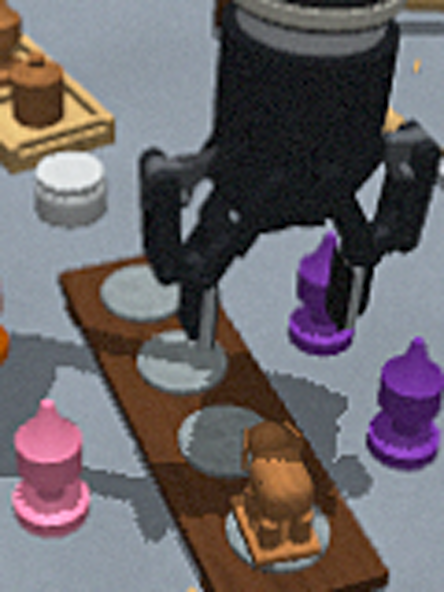

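The elephant is undisturbed on its pad (crop 280,500) and the fingers straddle its line. Descend and grip across the flanks.

Request:
jog_arm(
  gripper=[60, 60, 60, 60, 60],
  translation=[
    [0.5, 0.1, 0.5],
    [0.7, 0.15, 0.5],
    [0.9, 0.15, 0.4],
    [1.0, 0.15, 0.3],
    [1.1, 0.15, 0.2],
  ],
  yaw=[0, 0, 0, 0, 0],
)

```text
time: 60.9
position: [517.9, -341.9, 92.0]
orientation: [[-0.05, 0.995, -0.087], [0.002, -0.087, -0.996], [-0.999, -0.05, 0.002]]
force: [0.2, -0.7, 0.3]
grip_width: 65.0
```

```bash
python3 plan.py 517 -343 38 -5 20
```

```text
t 60.9 p [ 517.9 -341.9   92. ] th -5.0 tilt [-0.05   0.002] w 65.0 F [ 0.2 -0.7  0.3] d [ -0.9  -1.1 -54. ] yaw/row -0.0
[[1.08, 0.04, 0.02], [1.08, 0.04, 0.02], [1.08, 0.04, 0.02], [1.08, 0.04, 0.02], [1.08, 0.04, 0.02]]
```

Request:
jog_arm(
  gripper=[60, 60, 60, 60, 60],
  translation=[
    [1.1, 0.05, 0.05],
    [1.1, 0.05, 0.05],
    [1.1, 0.05, 0.05],
    [1.0, 0.05, 0],
    [0.6, 0, 0],
  ],
  yaw=[0, 0, 0, 0, 0],
)

```text
time: 61.4
position: [515.9, -342.3, 36.1]
orientation: [[-0.053, 0.995, -0.087], [0.004, -0.087, -0.996], [-0.999, -0.053, 0.0]]
force: [0.3, 0.2, -0.6]
grip_width: 64.9
```

Request:
jog_arm(
  gripper=[60, 60, 60, 60, 60],
  translation=[
    [0, 0, 0],
    [0, 0, 0],
    [0, 0, 0],
    [0, 0, 0],
    [0, 0, 0],
  ],
  yaw=[0, 0, 0, 0, 0],
)

```text
time: 61.9
position: [516.2, -342.3, 36.2]
orientation: [[-0.053, 0.995, -0.087], [0.004, -0.087, -0.996], [-0.999, -0.053, 0.0]]
force: [0.6, -0.2, -0.0]
grip_width: 65.1
```

```bash
python3 plan.py 517 -343 38 -5 20
```

```text
t 61.9 p [ 516.2 -342.3   36.2] th -4.97 tilt [-0.053  0.004] w 65.1 F [ 0.6 -0.2 -0. ] d [ 0.8 -0.7  1.8] yaw/row 0.01
[[-0.04, 0.02, 0.01], [-0.04, 0.02, 0.01], [-0.04, 0.02, 0.01], [-0.04, 0.02, 0.01], [-0.04, 0.02, 0.01]]
```

Request:
jog_arm(
  gripper=[90, 120, 150, 180, 200],
  translation=[
    [-0.1, 0.05, 0],
    [0, 0, 0],
    [0, 0, 0],
    [0, 0, 0],
    [0, 0, 0],
  ],
  yaw=[0, 0, 0, 0, 0],
)

```text
time: 62.4
position: [517.6, -342.9, 38.7]
orientation: [[-0.051, 0.995, -0.087], [0.003, -0.087, -0.996], [-0.999, -0.051, 0.002]]
force: [0.8, -0.0, -0.4]
grip_width: 27.5
```

Request:
jog_arm(
  gripper=[220, 220, 220, 220, 220],
  translation=[
    [0, 0, 0],
    [0, 0, 0],
    [0, 0, 0],
    [-0.3, 0, 0],
    [-0.6, 0, 0],
  ],
  yaw=[0, 0, 0, 0, 0],
)

```text
time: 62.9
position: [517.1, -342.3, 46.8]
orientation: [[-0.053, 0.995, -0.087], [0.004, -0.087, -0.996], [-0.999, -0.053, 0.0]]
force: [0.1, 1.0, -0.3]
grip_width: 27.8
```

Request:
jog_arm(
  gripper=[220, 220, 220, 220, 220],
  translation=[
    [-1.0, 0, 0],
    [-1.4, 0, 0],
    [-1.7, 0, 0],
    [-1.9, 0, 0],
    [-1.9, 0, -0.2],
  ],
  yaw=[0, 0, 0, 0, 0],
)

```text
time: 63.4
position: [520.7, -340.1, 130.4]
orientation: [[-0.055, 0.995, -0.087], [0.006, -0.087, -0.996], [-0.998, -0.056, -0.001]]
force: [-0.3, 0.6, -0.4]
grip_width: 27.3
```

```bash
python3 plan.py 499 312 175 8.75 20
```

```text
t 63.4 p [ 520.7 -340.1  130.4] th -4.99 tilt [-0.055  0.006] w 27.3 F [-0.3  0.6 -0.4] d [-21.7 652.1  44.6] yaw/row -0.39
[[-0.11, -0.23, -1.85], [-0.11, -0.22, -1.85], [-0.11, -0.21, -1.85], [-0.11, -0.19, -1.86], [-0.11, -0.18, -1.86]]
[[-0.11, -0.17, -1.86], [-0.11, -0.15, -1.86], [-0.11, -0.14, -1.86], [-0.11, -0.13, -1.86], [-0.11, -0.12, -1.86]]
[[-0.11, -0.1, -1.86], [-0.11, -0.09, -1.86], [-0.11, -0.08, -1.86], [-0.11, -0.06, -1.86], [-0.11, -0.05, -1.86]]
[[-0.11, -0.04, -1.86], [-0.11, -0.03, -1.86], [-0.11, -0.01, -1.86], [-0.11, -0.0, -1.87], [-0.11, 0.01, -1.86]]
[[-0.11, 0.02, -1.86], [-0.11, 0.04, -1.86], [-0.11, 0.05, -1.86], [-0.11, 0.06, -1.86], [-0.11, 0.08, -1.86]]
[[-0.11, 0.09, -1.86], [-0.11, 0.1, -1.86], [-0.11, 0.11, -1.86], [-0.11, 0.13, -1.86], [-0.11, 0.14, -1.86]]
[[-0.11, 0.15, -1.86], [-0.11, 0.16, -1.86], [-0.11, 0.18, -1.86], [-0.11, 0.19, -1.86], [-0.11, 0.2, -1.85]]
```

Request:
jog_arm(
  gripper=[220, 220, 220, 220, 220],
  translation=[
    [-1.6, -0.1, -1.0],
    [-1.2, -0.1, -1.4],
    [-0.8, -0.1, -1.7],
    [-0.4, -0.1, -1.9],
    [-0.2, -0.1, -1.9],
  ],
  yaw=[-0.4, -0.4, -0.4, -0.4, -0.4],
)

```text
time: 63.9
position: [525.7, -257.4, 181.5]
orientation: [[-0.048, 0.998, -0.052], [0.002, -0.052, -0.999], [-0.999, -0.048, 0.001]]
force: [-0.0, 0.2, -0.8]
grip_width: 27.7
```

Request:
jog_arm(
  gripper=[220, 220, 220, 220, 220],
  translation=[
    [-0.1, -0.1, -1.9],
    [-0.1, 0, -1.9],
    [-0.1, 0, -1.9],
    [-0.1, 0, -1.9],
    [-0.1, 0, -1.9],
  ],
  yaw=[-0.4, -0.4, -0.4, -0.4, -0.4],
)

```text
time: 64.4
position: [524.3, -149.0, 184.1]
orientation: [[-0.054, 0.998, -0.009], [0.006, -0.009, -1.0], [-0.999, -0.054, -0.005]]
force: [-0.6, 0.3, 0.0]
grip_width: 27.7
```

Request:
jog_arm(
  gripper=[220, 220, 220, 220, 220],
  translation=[
    [-0.1, 0.1, -1.9],
    [-0.1, 0.1, -1.9],
    [-0.1, 0.1, -1.9],
    [-0.1, 0.1, -1.9],
    [-0.1, 0.1, -1.9],
  ],
  yaw=[-0.4, -0.4, -0.4, -0.4, -0.4],
)

```text
time: 64.9
position: [522.3, -41.1, 185.6]
orientation: [[-0.064, 0.997, 0.034], [0.009, 0.035, -0.999], [-0.998, -0.063, -0.011]]
force: [0.6, 0.4, 0.1]
grip_width: 27.4
```

Request:
jog_arm(
  gripper=[220, 220, 220, 220, 220],
  translation=[
    [-0.1, 0.2, -1.9],
    [-0.1, 0.2, -1.9],
    [-0.1, 0.2, -1.9],
    [-0.1, 0.2, -1.9],
    [-0.1, 0.2, -1.9],
  ],
  yaw=[-0.4, -0.4, -0.4, -0.4, -0.4],
)

```text
time: 65.4
position: [519.6, 65.7, 187.3]
orientation: [[-0.074, 0.994, 0.077], [0.01, 0.078, -0.997], [-0.997, -0.073, -0.016]]
force: [-0.9, 0.1, 0.3]
grip_width: 27.5
```

```bash
python3 plan.py 498 312.5 175 8.75 20
```

```text
t 65.4 p [519.6  65.7 187.3] th 4.51 tilt [-0.074  0.01 ] w 27.5 F [-0.9  0.1  0.3] d [-21.6 246.8 -12.3] yaw/row -0.28
[[0.11, -0.01, -1.65], [0.11, 0.0, -1.65], [0.11, 0.01, -1.65], [0.11, 0.02, -1.65], [0.11, 0.02, -1.65]]
[[0.11, 0.03, -1.65], [0.11, 0.04, -1.65], [0.11, 0.05, -1.65], [0.11, 0.06, -1.65], [0.11, 0.07, -1.65]]
[[0.11, 0.07, -1.65], [0.11, 0.08, -1.65], [0.11, 0.09, -1.65], [0.11, 0.1, -1.65], [0.11, 0.11, -1.65]]
```

Request:
jog_arm(
  gripper=[220, 220, 220, 220, 220],
  translation=[
    [0, 0.1, -1.9],
    [0, 0.1, -1.9],
    [0, 0.1, -1.9],
    [0, 0.1, -1.9],
    [0, 0.1, -1.9],
  ],
  yaw=[-0.4, -0.4, -0.4, -0.4, -0.4],
)

```text
time: 65.9
position: [506.2, 170.7, 184.8]
orientation: [[-0.083, 0.989, 0.121], [0.009, 0.122, -0.992], [-0.996, -0.082, -0.019]]
force: [0.2, -0.2, -0.3]
grip_width: 27.3
```

Request:
jog_arm(
  gripper=[220, 220, 220, 220, 220],
  translation=[
    [0, 0.2, -1.8],
    [0, 0.2, -1.7],
    [0, 0.2, -1.6],
    [0, 0.2, -1.4],
    [0, 0.2, -1.2],
  ],
  yaw=[-0.4, -0.4, -0.4, -0.4, -0.4],
)

```text
time: 66.4
position: [495.7, 256.8, 181.8]
orientation: [[-0.093, 0.982, 0.165], [0.006, 0.166, -0.986], [-0.996, -0.09, -0.021]]
force: [0.4, -0.3, -0.8]
grip_width: 28.0
```

Request:
jog_arm(
  gripper=[220, 220, 220, 220, 220],
  translation=[
    [0, 0.1, -1.1],
    [0.1, 0.1, -0.9],
    [0.2, 0.1, -0.7],
    [0.3, 0, -0.5],
    [0.5, 0, -0.3],
  ],
  yaw=[-0.2, -0.1, 0, 0, 0],
)

```text
time: 66.9
position: [490.6, 295.9, 170.7]
orientation: [[-0.093, 0.981, 0.172], [0.006, 0.174, -0.985], [-0.996, -0.09, -0.022]]
force: [0.6, 0.3, -0.6]
grip_width: 27.3
```

```bash
python3 plan.py 498 312.5 60 8.75 12
```

```text
t 66.9 p [490.6 295.9 170.7] th 10.03 tilt [-0.093  0.006] w 27.3 F [ 0.6  0.3 -0.6] d [   7.4   16.6 -110.7] yaw/row 0.13
[[1.1, 0.2, -0.13], [1.1, 0.2, -0.13], [1.1, 0.2, -0.13], [1.1, 0.2, -0.13], [1.1, 0.2, -0.13]]
[[1.1, 0.2, -0.13], [1.1, 0.2, -0.13], [1.1, 0.2, -0.13], [1.1, 0.2, -0.13], [1.1, 0.2, -0.13]]
```

Request:
jog_arm(
  gripper=[220, 220, 220, 220, 220],
  translation=[
    [0.6, 0.3, -0.5],
    [0.8, 0.3, -0.4],
    [1.0, 0.3, -0.3],
    [1.1, 0.2, -0.2],
    [1.1, 0.2, -0.1],
  ],
  yaw=[0.2, 0.2, 0.2, 0.2, 0.2],
)

```text
time: 67.4
position: [497.6, 313.7, 120.2]
orientation: [[-0.092, 0.984, 0.152], [0.006, 0.153, -0.988], [-0.996, -0.09, -0.02]]
force: [0.1, 0.2, -0.6]
grip_width: 27.6
```

Request:
jog_arm(
  gripper=[220, 220, 220, 220, 220],
  translation=[
    [1.1, 0.1, 0],
    [1.1, 0.1, 0],
    [1.1, 0.1, 0],
    [1.0, 0.1, 0],
    [0.8, 0.1, 0],
  ],
  yaw=[0, 0, 0, 0, 0],
)

```text
time: 67.9
position: [496.6, 313.7, 62.2]
orientation: [[-0.095, 0.984, 0.152], [0.004, 0.153, -0.988], [-0.995, -0.094, -0.018]]
force: [-0.3, 0.7, -0.1]
grip_width: 27.5
```

```bash
python3 plan.py 498.5 312.5 33 8.75 12
```

```text
t 67.9 p [496.6 313.7  62.2] th 8.82 tilt [-0.095  0.004] w 27.5 F [-0.3  0.7 -0.1] d [  1.9  -1.2 -29.2] yaw/row 0.01
[[0.58, 0.09, 0.04], [0.58, 0.09, 0.04], [0.58, 0.09, 0.04], [0.58, 0.09, 0.04], [0.58, 0.09, 0.04]]
```

Request:
jog_arm(
  gripper=[220, 220, 220, 220, 220],
  translation=[
    [0.7, 0.1, 0.05],
    [0.7, 0.1, 0.05],
    [0.5, 0.1, 0.05],
    [0.3, 0.05, 0],
    [0.1, 0, 0],
  ],
  yaw=[0, 0, 0, 0, 0],
)

```text
time: 68.4
position: [498.0, 312.5, 36.1]
orientation: [[-0.096, 0.984, 0.151], [0.003, 0.152, -0.988], [-0.995, -0.094, -0.018]]
force: [-0.4, 0.2, -0.1]
grip_width: 27.5
```

Request:
jog_arm(
  gripper=[220, 220, 220, 220, 220],
  translation=[
    [0.08, 0, 0],
    [0.1, 0, 0],
    [0.1, 0, 0],
    [0.1, 0, 0],
    [0.1, 0, 0],
  ],
  yaw=[0, 0, 0, 0, 0],
)

```text
time: 68.9
position: [498.6, 313.1, 32.5]
orientation: [[-0.094, 0.984, 0.152], [0.005, 0.153, -0.988], [-0.996, -0.092, -0.019]]
force: [-0.9, 0.0, 4.5]
grip_width: 27.4
```

Request:
jog_arm(
  gripper=[220, 220, 220, 172, 168],
  translation=[
    [0.12, 0, 0],
    [0.12, 0, 0],
    [0.05, 0, 0],
    [0.02, 0, 0],
    [0, 0, 0],
  ],
  yaw=[0, 0, 0, 0, 0],
)

```text
time: 69.4
position: [498.9, 313.4, 32.6]
orientation: [[-0.093, 0.984, 0.152], [0.005, 0.153, -0.988], [-0.996, -0.091, -0.019]]
force: [-0.4, -0.3, 0.4]
grip_width: 29.0
```

Request:
jog_arm(
  gripper=[160, 145, 120, 90, 60],
  translation=[
    [0, 0, 0],
    [0, 0, 0],
    [0, 0, 0],
    [0, 0, 0],
    [0, 0, 0],
  ],
  yaw=[0, 0, 0, 0, 0],
)

```text
time: 69.9
position: [498.8, 313.4, 31.8]
orientation: [[-0.093, 0.984, 0.152], [0.005, 0.153, -0.988], [-0.996, -0.091, -0.019]]
force: [0.6, 0.0, -0.3]
grip_width: 65.1
```

Request:
jog_arm(
  gripper=[60, 60, 60, 60, 60],
  translation=[
    [0, 0, 0],
    [-0.5, 0, 0],
    [-1.0, 0.05, 0],
    [-1.4, 0.1, 0],
    [-1.6, 0.1, 0],
  ],
  yaw=[0, 0, 0, 0, 0],
)

```text
time: 70.4
position: [504.0, 312.7, 77.1]
orientation: [[-0.097, 0.984, 0.152], [0.002, 0.153, -0.988], [-0.995, -0.096, -0.017]]
force: [0.3, 0.3, -0.7]
grip_width: 65.7
```

Request:
jog_arm(
  gripper=[60, 60, 60, 60, 60],
  translation=[
    [-1.8, 0.1, 0],
    [-1.8, 0, 0],
    [-1.8, 0, 0],
    [-1.6, -0.5, 0],
    [-1.0, -1.0, 0],
  ],
  yaw=[0, 0, 0, 0, 0],
)

```text
time: 70.9
position: [501.5, 311.3, 169.6]
orientation: [[-0.089, 0.984, 0.151], [0.007, 0.152, -0.988], [-0.996, -0.087, -0.02]]
force: [0.6, 0.1, -0.7]
grip_width: 65.8
```

Request:
jog_arm(
  gripper=[60, 60, 60, 60, 60],
  translation=[
    [0, -1.4, -0.8],
    [0, -1.4, -1.4],
    [0, -1.0, -1.8],
    [0, -0.5, -1.8],
    [0, 0, -1.8],
  ],
  yaw=[0, 0, 0, 0, 0],
)

```text
time: 71.4
position: [439.9, 380.3, 177.0]
orientation: [[-0.09, 0.985, 0.148], [0.007, 0.149, -0.989], [-0.996, -0.088, -0.02]]
force: [0.9, -0.4, 0.0]
grip_width: 65.6
```

Request:
jog_arm(
  gripper=[60, 60, 60, 60, 60],
  translation=[
    [0, 0, -1.8],
    [0, 0, -1.8],
    [0, 0, -1.4],
    [0, 0, -0.8],
    [0, 0, -0.3],
  ],
  yaw=[0, 0, 0, 0, 0],
)

```text
time: 71.9
position: [427.6, 447.5, 176.5]
orientation: [[-0.092, 0.984, 0.152], [0.005, 0.153, -0.988], [-0.996, -0.09, -0.019]]
force: [-0.3, -0.7, -0.3]
grip_width: 65.3
```

```bash
python3 - <<'E'
from h import *
c=cam('side'); a=cv2.resize(c['image'][120:210,160:260,::-1],None,fx=4,fy=4,interpolation=cv2.INTER_CUBIC)
c=cam('top'); b=cv2.resize(c['image'][150:230,80:230,::-1],None,fx=5.3,fy=5.3,interpolation=cv2.INTER_CUBIC)
o=np.zeros((600,800,3),np.uint8); b=b[:,:800]; s=cv2.resize(b,(500,int(500*b.shape[0]/b.shape[1]))); 
o[:a.shape[0],:400]=a; o[:s.shape[0],400-100+100:800]=s[:,:400]; cv2.imwrite('pics/fin.png',a)
cv2.imwrite('pics/fint.png',b)
E
```

```text
(no output)
```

View pics/fin.png

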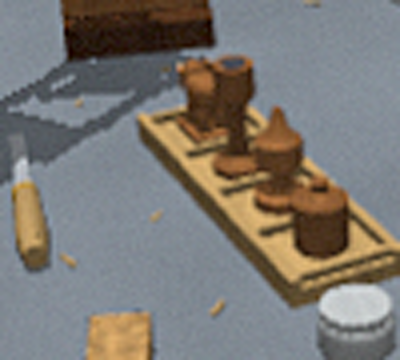

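View pics/fint.png

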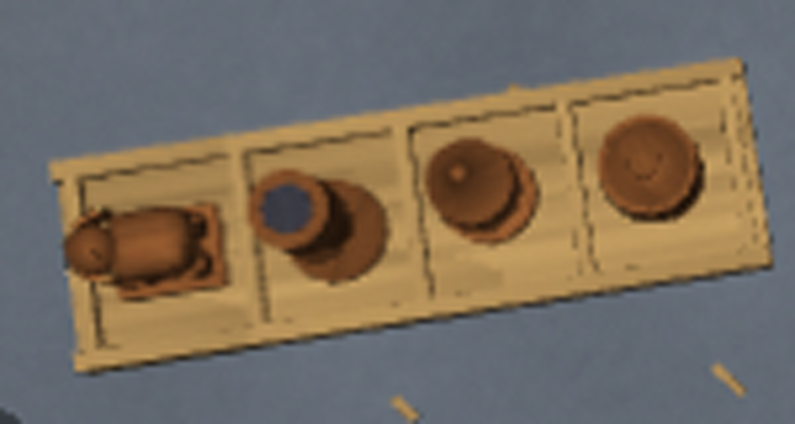

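Both views show the elephant, candlestick, finial and box standing upright in cells 1–4 from the left. The crop positions are plinth about (172,250), cup top (288,208), finial tip (458,173) and box top (650,165). I'll turn these into rack coordinates and hand in if they're within limits.

```bash
python3 - <<'E'
from h import *
c=cam('top'); M=lambda p:(np.array(p)+.5)/5.3-.5+[80,150]
a=.1527;m=np.array([514.2,211.3]);R=np.array([[np.cos(a),-np.sin(a)],[np.sin(a),np.cos(a)]])
ok=True
for n,p,z,y in(('elephant',(172,250),23,105),('candlestick',(288,208),105,35),('finial',(458,173),95,-35),('box',(648,168),55,-105)):
    e=R.T@(ray(c,[M(p)],z)[0,:2]-m)-[0,y]; print(n,e.round(1)); ok&=abs(e[1])<12 and abs(e[0])<14
s=robot.observe(); print(ok,s['time'],np.round(s['force'],1))
if ok: print(ticket.finish_job())
E
```

```text
elephant [-0.1 -3.1]
candlestick [-1.5 -1.6]
finial [3.6 2.2]
box [-0.2  0.6]
True 72.05 [-0.1 -0.4 -0.2]
the job is handed in; nothing more can be done
None
```

The job is handed in at 72 s of the 109 s allowed. All four pieces are in the rack in reverse order: lidded box in the rightmost cell, then finial, candlestick, and elephant in the leftmost.

**Last checks:** the final pictures show every piece upright in its own cell. Positions measured from the top view are within about 4 mm of the cell centres, against limits of 16 and 20 mm. The arm was clear with zero contact force. Floor height and exact upright angle were judged only from the pictures and the touch-down forces.

**What went wrong:** the tool slowly tilted during moves, reaching 0.24 rad at worst. I corrected it by pressing the closed fingertips against the edges of the fixed board and rack. During the first correction, a gripper knuckle leaned the finial by roughly 0.1 rad. I backed off and it settled upright.

**Remaining tilt:** the tool still tilted up to about 0.09 rad while placing the last pieces. The pieces settled flat when released.

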